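# Check the pastry tongs and switch on their drying bays

## Task

Flex every pair of tongs on the table by squeezing its arms together: put each seized pair in the repair pan, and lay each pair that closes freely, shut, flat and lengthwise in the middle of a dryer bay of its own, filling the bays from the left without gaps. The toggle switches stand in the same order as the bays: at the end those of the bays that hold tongs must be on and those of the empty bays off. Leave the dough model, jar, brush and mug where they are.

Things in the scene. Friction and masses are not known exactly. Their poses are not given: they have to be found in the camera images.
- dryer: Fixed steel dryer, five bays in a row. Origin: on the table under the bays' middle; x runs away from the robot, y left. Bay floor 25 mm up. Bay middles at x 0, y +110 (bay 1, leftmost), 55, 0, -55, -110 mm; each 50 mm wide, 160 long along x, between ribs 5 mm wide, 5 high. White switch panel at x -168 to -83, top 34 mm; 5 switches, pivots x -125, z 36 mm, in the bays' order.
- pan: The repair pan: fixed rectangular aluminium pan, 270 mm (x) by 190 mm (y), walls 4 mm thick and 25 mm high, floor about 4 mm thick. Origin: centre of its underside, z up.
- switch1 (a joint): Steel toggle 1 from the left, for bay 1; pivot at dryer y +60 mm, switches 30 mm apart. 9 mm thick, 12 mm ball end 45 mm from the pivot, swings along dryer x. 0 = off (ball 20 mm nearer the robot than the pivot), 0.9 rad = on (20 mm farther, towards the bays), ball then 77 mm above the table. Upright at 0.45; past that it falls over by itself. Under 1 N. May start on or off.
- switch2 (a joint): Steel toggle 2 from the left, for bay 2; pivot at dryer y +30 mm, switches 30 mm apart. 9 mm thick, 12 mm ball end 45 mm from the pivot, swings along dryer x. 0 = off (ball 20 mm nearer the robot than the pivot), 0.9 rad = on (20 mm farther, towards the bays), ball then 77 mm above the table. Upright at 0.45; past that it falls over by itself. Under 1 N. May start on or off.
- switch3 (a joint): Steel toggle 3 from the left, for bay 3; pivot at dryer y +0 mm, switches 30 mm apart. 9 mm thick, 12 mm ball end 45 mm from the pivot, swings along dryer x. 0 = off (ball 20 mm nearer the robot than the pivot), 0.9 rad = on (20 mm farther, towards the bays), ball then 77 mm above the table. Upright at 0.45; past that it falls over by itself. Under 1 N. May start on or off.
- switch4 (a joint): Steel toggle 4 from the left, for bay 4; pivot at dryer y -30 mm, switches 30 mm apart. 9 mm thick, 12 mm ball end 45 mm from the pivot, swings along dryer x. 0 = off (ball 20 mm nearer the robot than the pivot), 0.9 rad = on (20 mm farther, towards the bays), ball then 77 mm above the table. Upright at 0.45; past that it falls over by itself. Under 1 N. May start on or off.
- switch5 (a joint): Steel toggle 5 from the left, for bay 5; pivot at dryer y -60 mm, switches 30 mm apart. 9 mm thick, 12 mm ball end 45 mm from the pivot, swings along dryer x. 0 = off (ball 20 mm nearer the robot than the pivot), 0.9 rad = on (20 mm farther, towards the bays), ball then 77 mm above the table. Upright at 0.45; past that it falls over by itself. Under 1 N. May start on or off.
- tongs1: Bamboo tongs lying flat, may be absent: two arms hinged on an upright pin at one end; 153 mm long, 18 mm high, about 120 g. Origin: underside, half-way, 70 mm from the hinge axis (at x -70) and from the tips (x +70); z up; x along the first arm, hinge to tips. Arms 10 mm wide, 16 high, 1 mm off the ground. Shut, the arms are parallel, 24 mm wide over both, x midway between them. Hub 26 mm across.
- tongs1_arm (a joint): Opening angle of tongs1, rad: 0 = shut. The second arm (+y side) is turned by this about the hinge, anticlockwise from above; the V's middle is at half of it. Starts at 0.18 to 0.3. Free or seized cannot be seen: a free hinge shuts when squeezed half-way along the arms with about 1 N and stays where left; a seized one does not give.
- tongs2: Bamboo tongs lying flat, may be absent: two arms hinged on an upright pin at one end; 153 mm long, 18 mm high, about 120 g. Origin: underside, half-way, 70 mm from the hinge axis (at x -70) and from the tips (x +70); z up; x along the first arm, hinge to tips. Arms 10 mm wide, 16 high, 1 mm off the ground. Shut, the arms are parallel, 24 mm wide over both, x midway between them. Hub 26 mm across.
- tongs2_arm (a joint): Opening angle of tongs2, rad: 0 = shut. The second arm (+y side) is turned by this about the hinge, anticlockwise from above; the V's middle is at half of it. Starts at 0.18 to 0.3. Free or seized cannot be seen: a free hinge shuts when squeezed half-way along the arms with about 1 N and stays where left; a seized one does not give.
- tongs3: Bamboo tongs lying flat, may be absent: two arms hinged on an upright pin at one end; 153 mm long, 18 mm high, about 120 g. Origin: underside, half-way, 70 mm from the hinge axis (at x -70) and from the tips (x +70); z up; x along the first arm, hinge to tips. Arms 10 mm wide, 16 high, 1 mm off the ground. Shut, the arms are parallel, 24 mm wide over both, x midway between them. Hub 26 mm across.
- tongs3_arm (a joint): Opening angle of tongs3, rad: 0 = shut. The second arm (+y side) is turned by this about the hinge, anticlockwise from above; the V's middle is at half of it. Starts at 0.18 to 0.3. Free or seized cannot be seen: a free hinge shuts when squeezed half-way along the arms with about 1 N and stays where left; a seized one does not give.
- tongs4: Bamboo tongs lying flat, may be absent: two arms hinged on an upright pin at one end; 153 mm long, 18 mm high, about 120 g. Origin: underside, half-way, 70 mm from the hinge axis (at x -70) and from the tips (x +70); z up; x along the first arm, hinge to tips. Arms 10 mm wide, 16 high, 1 mm off the ground. Shut, the arms are parallel, 24 mm wide over both, x midway between them. Hub 26 mm across.
- tongs4_arm (a joint): Opening angle of tongs4, rad: 0 = shut. The second arm (+y side) is turned by this about the hinge, anticlockwise from above; the V's middle is at half of it. Starts at 0.18 to 0.3. Free or seized cannot be seen: a free hinge shuts when squeezed half-way along the arms with about 1 N and stays where left; a seized one does not give.
- tongs5: Bamboo tongs lying flat, may be absent: two arms hinged on an upright pin at one end; 153 mm long, 18 mm high, about 120 g. Origin: underside, half-way, 70 mm from the hinge axis (at x -70) and from the tips (x +70); z up; x along the first arm, hinge to tips. Arms 10 mm wide, 16 high, 1 mm off the ground. Shut, the arms are parallel, 24 mm wide over both, x midway between them. Hub 26 mm across.
- tongs5_arm (a joint): Opening angle of tongs5, rad: 0 = shut. The second arm (+y side) is turned by this about the hinge, anticlockwise from above; the V's middle is at half of it. Starts at 0.18 to 0.3. Free or seized cannot be seen: a free hinge shuts when squeezed half-way along the arms with about 1 N and stays where left; a seized one does not give.
- tongs6: Bamboo tongs lying flat, may be absent: two arms hinged on an upright pin at one end; 153 mm long, 18 mm high, about 120 g. Origin: underside, half-way, 70 mm from the hinge axis (at x -70) and from the tips (x +70); z up; x along the first arm, hinge to tips. Arms 10 mm wide, 16 high, 1 mm off the ground. Shut, the arms are parallel, 24 mm wide over both, x midway between them. Hub 26 mm across.
- tongs6_arm (a joint): Opening angle of tongs6, rad: 0 = shut. The second arm (+y side) is turned by this about the hinge, anticlockwise from above; the V's middle is at half of it. Starts at 0.18 to 0.3. Free or seized cannot be seen: a free hinge shuts when squeezed half-way along the arms with about 1 N and stays where left; a seized one does not give.
- model: Bystander: stepped dough model with a small vase on a paper plate, 170 mm wide, 166 mm tall. Origin: underside centre.
- jar: Bystander: amber glass jar, 70 mm across, 100 mm tall. Origin: underside centre.
- brush: Bystander: brush, 220 mm long, lying on the table. Origin: its middle.
- mug: Bystander: white mug, 85 mm tall. Origin: underside centre.

How it is judged:
By the outcome, as a careful person would: the job done as asked, in the order asked, and still so for the second after the job is handed in, with the robot touching nothing.
Of tongs1, tongs2, tongs3, tongs4, tongs5, tongs6 only 5 to 6 are there at a start; the rules pass over those that are not, and their reading is None.
At some moment in a run one of tongs1, tongs2, tongs3, tongs4, tongs5, tongs6 may be knocked a few centimetres aside while the robot is not near it.
Once in a run the grip may slacken for a moment while it holds something.
It also fails if it takes over 210 s, if anything falls off the work surface, if the arm or the gripper's body presses on something with over 40 N, if the wrist force passes 120 N, or if a joint passes its speed limit or range.

## Robot

A 7-joint arm with a two-finger parallel gripper is mounted at the origin on the work surface. World frame = base frame: x ahead of the robot, y to its left, z up, the work surface at z = 0. Lengths are in m, angles in rad, forces in N, time in s.
With the tool pointing down it reaches from about 0.35 to 0.9 m from the base axis. Payload 8.1 kg.
Tool frame: the origin (TCP) lies at the very end of the fingers, on their centre line; the grasp point (between the pads) lies 19 mm behind it (arm.tcp_to_grasp is the distance from the TCP to the grasp point, in m); z points along the fingers, y is the line along which they close (so a half turn about z gives the same grasp; the last joint's range is limited). The gripper opens to 92 mm and grips with 3 to 60 N. Pads are 19 mm wide; open, the fingers measure 130 mm over their backs; the gripper's body (75 mm by 190 mm) begins 47 mm behind the grasp point.
Start: joints at [1.117, 0.434, 0.025, 1.573, -0.012, 1.134, -0.075], TCP at [0.215, -0.587, 0.227] pointing down, gripper open.
Joint ranges: [-2.62, 2.62], [-0.44, 2.09], [-1.27, 1.32], [0.08, 2.57], [-1.32, 4.46], [0.12, 2], [-2.74, 2.74]. Speed limits (rad/s): [2.22, 2.22, 3.01, 3.01, 3.14, 3.14, 3.14].

## Interface

Orientations are given as a rotation vector (axis times angle).
In Python, from cell import arm gives the robot as it stands.
- The arm moves only by the shell command python3 nudge.py 'ROWS' [FORCE]. ROWS is a JSON list of rows, 1 to 10 of them, each of 5 numbers: dx, dy, dz in m, then a turn about the tool's z in rad, then the opening from 0.0 (shut) to 1.0 (fully open); each row shifts and turns the commanded pose from where the row before left it, along the tool's axes as they then stand; what a row does not reach is not made up. A row lasts 1/10 s, in which the tool goes at most 0.05 m and 0.15 rad, less where a joint would pass 70% of its speed; a pose out of reach is approached as far as the arm can. The fingers move at their own pace and stop on an object; FORCE is the grip in N (left out, the last holds). Time passes only in rows, so rows that do not move let the fingers close. It prints the time, the measured TCP pose, the force, the opening and the grip force at its end.
- arm.observe(): the state, without advancing time (a new reading comes with each control period).
- arm.get_image(name): name is "scene" or "top"; returns a dict with "image" (384x512x3 uint8, blue, green, red), "fx", "fy", "cx", "cy" (pixels), "cam_to_world" (4x4, takes a point from camera to world coordinates). Camera axes: x right, y down, z forward; pixel columns grow to the right and rows downward; lengths in m; the calibration is good to about 2 mm. A picture is of the moment at which its call begins. There is no depth.
- arm.sign_off(): hands the job in; it is judged then, once.
The state is a dict: "clock": time; "joints": joint angles; "dq": joint speeds; "joint_efforts": joint torques, N m; "position": TCP position; "ee_rot": TCP orientation; "force": force on the tool from outside, world axes, zero at the start; "ft_torque": the same for the moment, N m; "width": opening from 0.0 (shut) to 1.0 (fully open); "gripper_force": force on a finger pad.
Only numpy, scipy, OpenCV 4.12 (cv2) and the standard library are available. Lean on these libraries where they do the work, as an engineer would, in place of code of your own. Each camera call takes 0.05 s, during which the arm holds its last target. There are 200 camera calls.

## Working session

There is one attempt and no reset: what is moved stays moved. The work goes in short steps, Python scripts to look and compute and a shell command to move; the robot and the scene stay as the last step left them, time stands still between calls to the robot, and variables do not carry over. Pictures are saved under pics/ and viewed, at most 14 in all, crops included, and the job is handed in when it is done.

```bash
ls; mkdir -p pics
python3 - <<'E'
from cell import arm
import cv2,numpy as np
for n in("scene","top"):
    d=arm.get_image(n); cv2.imwrite(f"pics/{n}0.png",d["image"]); print(n,d["fx"],d["fy"],d["cx"],d["cy"]); print(np.round(d["cam_to_world"],4))
s=arm.observe(); print(s)
E
```

```text
cell.py
nudge.py
pics
scene 353.15106067832915 353.15106067832915 254.252427679384 190.23028683531007
[[ 4.5600e-01  7.0610e-01 -5.4180e-01  1.2693e+00]
 [ 8.9000e-01 -3.6110e-01  2.7840e-01 -3.4710e-01]
 [ 1.0000e-03 -6.0910e-01 -7.9310e-01  1.0302e+00]
 [ 0.0000e+00  0.0000e+00  0.0000e+00  1.0000e+00]]
top 474.823634418383 474.823634418383 255.3989691869948 193.23542147106292
[[-1.1000e-02 -9.9070e-01  1.3570e-01  3.5850e-01]
 [-9.9990e-01  1.0700e-02 -2.8000e-03 -6.1000e-03]
 [ 1.4000e-03 -1.3570e-01 -9.9070e-01  1.7157e+00]
 [ 0.0000e+00  0.0000e+00  0.0000e+00  1.0000e+00]]
{'clock': 0.1, 'joints': array([ 1.11740061,  0.4351358 ,  0.02498587,  1.57399005, -0.01162184,
        1.13398151, -0.0751097 ]), 'dq': array([-2.87677191e-04, -2.18342210e-03, -5.28954297e-04, -2.75376881e-03,
        6.92362822e-04, -6.23730653e-05,  3.17423552e-03]), 'joint_efforts': array([ 3.83840001e-03, -6.69129539e+01,  9.88156423e-01, -3.15142965e+01,
       -6.05621492e-02,  3.75527667e-02,  1.00137031e-04]), 'position': array([ 0.21457711, -0.58653802,  0.22604067]), 'ee_rot': array([-3.09211452e+00, -5.47822865e-01,  5.44581468e-04]), 'force': array([-0.08457461,  0.10717441,  0.88475074]), 'ft_torque': array([-0.04859814, -0.02603112,  0.04390459]), 'gripper_force': 0.0, 'width': 1.0020553885518353}
```
View pics/scene0.png

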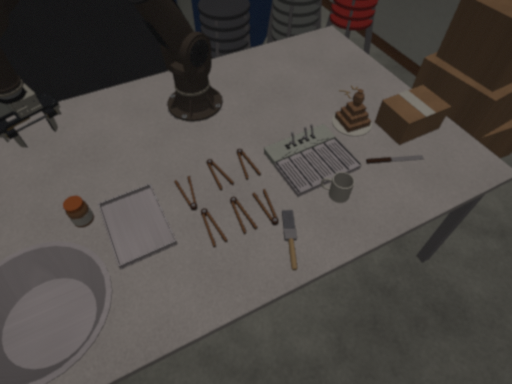

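View pics/top0.png

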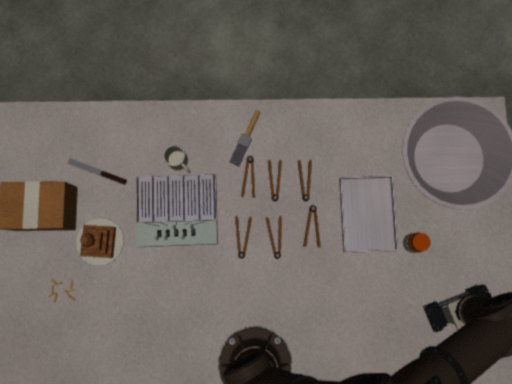

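The top view shows six pairs of tongs: top row at columns 248, 275 and 304, bottom row at 242, 275 and 313. The dryer is at (177,210), the pan at (368,215), the jar at (418,242), and the mug and model sit beside the dryer. I'll enlarge both views next.

Run:
```python
import cv2,numpy as np
t=cv2.imread("pics/top0.png");s=cv2.imread("pics/scene0.png")
g=lambda i:np.clip(i.astype(float)*1.6,0,255).astype(np.uint8)
a=cv2.resize(g(t[145:270,130:400]),(800,370),interpolation=cv2.INTER_CUBIC)
b=cv2.resize(g(s[110:195,255:370]),None,fx=2.7,fy=2.7,interpolation=cv2.INTER_CUBIC)
c=cv2.resize(g(s[140:250,165:285]),None,fx=2.09,fy=2.09,interpolation=cv2.INTER_CUBIC)
o=np.zeros((600,800,3),np.uint8);o[:370]=a;o[370:370+b.shape[0],:b.shape[1]]=b;h=min(230,c.shape[0]);o[370:370+h,400:400+c.shape[1]]=c[:h]
cv2.imwrite("pics/z1.png",o)
hsv=cv2.cvtColor(t,cv2.COLOR_BGR2HSV)
for n,p in dict(table=(200,330),arm=(247,185),hub=(250,158),hub2=(277,255),rib=(150,200),panel=(145,240),panfloor=(365,215),panwall=(341,200)).items(): print(n,t[p[1],p[0]],hsv[p[1],p[0]])
```

```text
table [119 123 132] [  9  25 132]
arm [120 127 135] [ 14  28 135]
hub [76 76 81] [ 0 16 81]
hub2 [89 84 86] [132  14  89]
rib [123 119 123] [150   8 123]
panel [122 130 124] [ 53  16 130]
panfloor [131 129 135] [170  11 135]
panwall [82 83 88] [ 5 17 88]
```

View pics/z1.png

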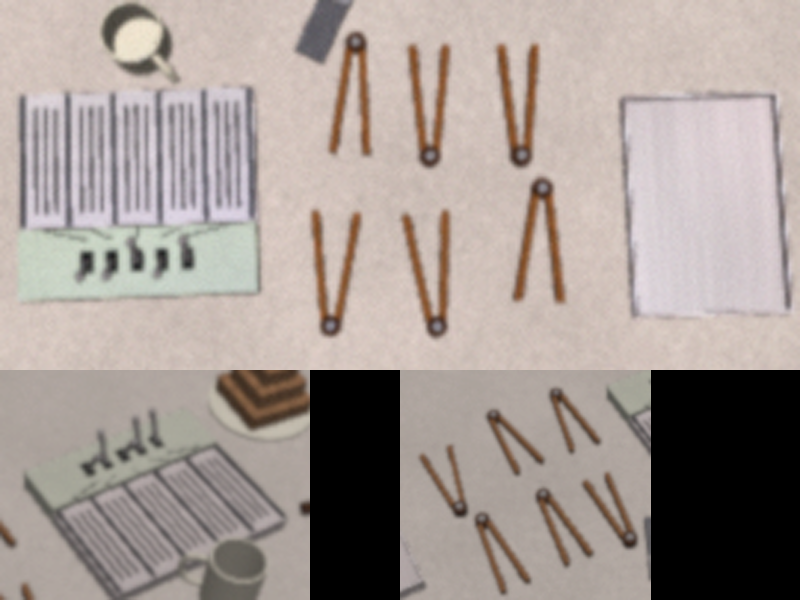

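```bash
cat > v.py <<'E'
import cv2,numpy as np
from cell import arm
def ray(d,p):
    c=np.array(d["cam_to_world"]);v=np.array([(p[0]-d["cx"])/d["fx"],(p[1]-d["cy"])/d["fy"],1.]);return c[:3,3],c[:3,:3]@v
def onz(d,p,z):
    o,v=ray(d,p);return o+v*(z-o[2])/v[2]
def tri(d1,p1,d2,p2):
    (o1,v1),(o2,v2)=ray(d1,p1),ray(d2,p2)
    k=np.linalg.lstsq(np.c_[v1,-v2],o2-o1,rcond=None)[0];a,b=o1+v1*k[0],o2+v2*k[1];return (a+b)/2,np.linalg.norm(a-b)
def proj(d,P):
    c=np.array(d["cam_to_world"]);q=c[:3,:3].T@(np.array(P)-c[:3,3]);return np.array([d["fx"]*q[0]/q[2]+d["cx"],d["fy"]*q[1]/q[2]+d["cy"]])
def tongs(d,roi,z=.017):
    """roi x0,y0,x1,y1 in top px -> list of (hub px, hub world, bisector angle, opening)"""
    x0,y0,x1,y1=roi;I=cv2.resize(d["image"][y0:y1,x0:x1],None,fx=4,fy=4,interpolation=cv2.INTER_CUBIC)
    h=cv2.cvtColor(cv2.GaussianBlur(I,(5,5),0),cv2.COLOR_BGR2HSV)
    sat=(h[...,1]>75)&(h[...,0]<25);dark=(h[...,2]<95)&~sat
    m=cv2.morphologyEx(((sat|dark)*255).astype(np.uint8),cv2.MORPH_CLOSE,np.ones((9,9)))
    n,L,st,ce=cv2.connectedComponentsWithStats(m);out=[]
    px=lambda q:np.array([(q[0]+.5)/4-.5+x0,(q[1]+.5)/4-.5+y0])
    for i in range(1,n):
        if st[i,4]<700 or (sat&(L==i)).sum()<400: continue
        ys,xs=np.nonzero(sat&(L==i));A=np.c_[xs,ys].astype(float);c=A.mean(0)
        ys,xs=np.nonzero((L==i));B=np.c_[xs,ys].astype(float)
        u=np.linalg.svd(A-c,full_matrices=0)[2][0];t=(B-c)@u
        hd=np.c_[np.nonzero(dark&(L==i))[::-1]].astype(float);s=np.sign(np.median((hd-c)@u))
        e=B[(t*s)>(t*s).max()-24];hub=(e.min(0)+e.max(0))/2   # end cap 22 px ~ hub
        r=A-hub;f=-s*u;k=r@f;w=r@np.array([-f[1],f[0]]);sel=(k>50);sp=np.median(w[sel]/k[sel])
        dirs=[]
        W=lambda q:onz(d,px(q),z)[:2]
        for sg in(1,-1):
            q=A[sel&(sg*(w-sp*k)>0)]
            vx,vy,X,Y=cv2.fitLine(q.astype(np.float32),cv2.DIST_HUBER,0,.01,.01).ravel();D=np.array([vx,vy]);D*=np.sign(D@f)
            a,b=W(np.array([X,Y])),W(np.array([X,Y])+30*D);dirs.append(np.arctan2(*(b-a)[::-1]))
        o=(dirs[0]-dirs[1]+np.pi)%(2*np.pi)-np.pi
        out.append(dict(px=px(hub),hub=W(hub),ang=(dirs[1]+o/2+np.pi)%(2*np.pi)-np.pi,open=abs(o)))
    return out
def grasp(T,r=.07): return T["hub"]+r*np.array([np.cos(T["ang"]),np.sin(T["ang"])])
E
python3 - <<'E'
from v import *
d=arm.get_image("top")
for T in tongs(d,(230,148,325,265)): print(np.round(T["px"],1),np.round(T["hub"],4),round(T["ang"],3),round(T["open"],3),"grasp",np.round(grasp(T),4))
s=arm.get_image("scene")
# scene hub candidates: dark blobs
h=cv2.cvtColor(s["image"],cv2.COLOR_BGR2HSV);R=np.zeros(h.shape[:2],bool);R[140:250,165:285]=1
m=((h[...,2]<75)&(h[...,1]<110)&R).astype(np.uint8);n,L,st,ce=cv2.connectedComponentsWithStats(m)
C=[c for c,q in zip(ce[1:],st[1:]) if q[4]>4]
for T in tongs(d,(230,148,325,265)):
    b=min((tri(d,T["px"],s,c)[1],tuple(np.round(tri(d,T["px"],s,c)[0],4))) for c in C if abs(tri(d,T["px"],s,c)[0][2]-.02)<.05); print(b)
E
```

```text
[249.6 158.4] [0.7197 0.0087] 3.077 0.199 grasp [0.6499 0.0132]
[274.5 198.1] [ 0.5726 -0.0797] -0.005 0.198 grasp [ 0.6426 -0.08  ]
[305.4 198.1] [ 0.5714 -0.191 ] 0.004 0.196 grasp [ 0.6414 -0.1907]
[312.4 207.6] [ 0.5367 -0.2153] 3.091 0.276 grasp [ 0.4668 -0.2118]
[241.2 255.1] [0.3701 0.0417] -0.059 0.269 grasp [0.44   0.0376]
[276.9 255.5] [ 0.3674 -0.0847] 0.08 0.251 grasp [ 0.4372 -0.0791]
(np.float64(0.013263830869823601), (np.float64(0.7088), np.float64(0.0023), np.float64(0.0553)))
(np.float64(0.0016189782058640978), (np.float64(0.5787), np.float64(-0.0809), np.float64(-0.0287)))
(np.float64(0.00439345875266783), (np.float64(0.5729), np.float64(-0.1896), np.float64(0.0105)))
(np.float64(0.0023865027200039046), (np.float64(0.5374), np.float64(-0.2145), np.float64(0.0139)))
(np.float64(0.004462338441687375), (np.float64(0.3711), np.float64(0.0445), np.float64(-0.0089)))
(np.float64(0.0030797866150011587), (np.float64(0.3679), np.float64(-0.0835), np.float64(0.0119)))
```

```bash
cat > dry.py <<'E'
from v import *
d=arm.get_image("top");I=d["image"];h=cv2.cvtColor(I,cv2.COLOR_BGR2HSV)
# panel: greenish
m=np.zeros(I.shape[:2],np.uint8);J=cv2.GaussianBlur(I,(3,3),0).astype(int)
m[150:260,125:230]=((J[...,1]-J[...,2]>2)[150:260,125:230])*255
m=cv2.morphologyEx(m,cv2.MORPH_CLOSE,np.ones((9,9)));c=max(cv2.findContours(m,0,1)[0],key=cv2.contourArea)
b=cv2.boxPoints(cv2.minAreaRect(c));P=np.array([onz(d,p,.034) for p in b]);print("panel",np.round(b,1).tolist());print(np.round(P,4))
g=cv2.cvtColor(I,cv2.COLOR_BGR2GRAY).astype(float)
for r0,r1 in((180,190),(190,200),(200,210),(210,219)):
    p=cv2.resize(g[r0:r1,130:222].mean(0)[None],None,fx=8,fy=1,interpolation=cv2.INTER_CUBIC)[0]
    k=[i for i in range(12,len(p)-12) if p[i]==p[i-12:i+13].min() and p[i]<100]
    print(r0,r1,[(round((i+.5)/8-.5+130,1),int(p[i]),np.round(onz(d,((i+.5)/8-.5+130,(r0+r1-1)/2),.03)[:2],4).tolist()) for i in k])
# pan
m=((g<105)*255).astype(np.uint8);m[:,:330]=0;m[:,405:]=0;m[:165]=0;m[262:]=0
b=cv2.boxPoints(cv2.minAreaRect(np.c_[np.nonzero(m)[::-1]].astype(np.float32)));P=np.array([onz(d,p,.025) for p in b]);print("pan",np.round(P,4).tolist(),P.mean(0))
# bay far/near edges: column profile
for x in(147,158,169,181,192,203): print(x,[int(v) for v in g[168:184,x-1:x+2].mean(1)],[int(v) for v in g[214:250,x-1:x+2].mean(1)])
E
python3 dry.py
```

```text
panel [[136.1999969482422, 223.10000610351562], [215.5, 220.1999969482422], [216.3000030517578, 242.8000030517578], [137.0, 245.60000610351562]]
[[0.4867 0.4125 0.034 ]
 [0.4937 0.1315 0.034 ]
 [0.4141 0.1286 0.034 ]
 [0.4073 0.4078 0.034 ]]
180 190 [(137.1, 65, [0.6256, 0.4136]), (141.7, 95, [0.6255, 0.397]), (144.9, 92, [0.6253, 0.3854]), (148.2, 97, [0.6252, 0.3737]), (152.4, 69, [0.625, 0.3584]), (156.9, 91, [0.6249, 0.3423]), (160.2, 90, [0.6247, 0.3306]), (163.7, 94, [0.6246, 0.3181]), (167.8, 69, [0.6244, 0.3032]), (172.1, 87, [0.6243, 0.288]), (175.6, 90, [0.6241, 0.2754]), (178.9, 92, [0.624, 0.2633]), (183.1, 69, [0.6239, 0.2485]), (187.6, 85, [0.6237, 0.2323]), (190.9, 89, [0.6235, 0.2202]), (194.1, 86, [0.6234, 0.209]), (198.3, 70, [0.6233, 0.1937]), (202.9, 86, [0.6231, 0.1771]), (206.1, 85, [0.623, 0.1659]), (209.4, 85, [0.6228, 0.1538]), (213.7, 73, [0.6227, 0.1385])]
190 200 [(137.2, 65, [0.5894, 0.4124]), (141.8, 82, [0.5892, 0.3958]), (144.9, 91, [0.5891, 0.3846]), (148.2, 89, [0.589, 0.373]), (152.6, 66, [0.5888, 0.3573]), (156.9, 90, [0.5886, 0.3417]), (160.2, 90,
[... 2420 characters left out ...]
113] [118, 120, 122, 127, 130, 127, 116, 105, 123, 130, 130, 129, 130, 130, 125, 118, 115, 115, 117, 122, 120, 116, 111, 107, 108, 118, 126, 127, 128, 125, 113, 99, 113, 118, 118, 117]
192 [126, 126, 123, 121, 121, 123, 122, 124, 126, 129, 129, 122, 109, 105, 105, 105] [104, 116, 131, 135, 134, 131, 125, 120, 123, 115, 93, 86, 85, 76, 69, 61, 58, 58, 55, 50, 49, 72, 104, 124, 128, 129, 128, 129, 127, 124, 116, 111, 118, 121, 121, 120]
203 [125, 123, 122, 124, 125, 125, 126, 129, 128, 128, 123, 111, 101, 97, 95, 98] [107, 120, 132, 133, 131, 117, 94, 101, 106, 120, 126, 127, 127, 127, 127, 126, 126, 127, 127, 125, 126, 126, 126, 127, 127, 128, 126, 128, 125, 115, 102, 114, 121, 120, 121, 120]
```

Run:
```python
from v import *
c0=np.array([.578,.2747]);a=.0272;R=np.array([[np.cos(a),-np.sin(a)],[np.sin(a),np.cos(a)]])
W=lambda x,y,z:[*(c0+R@[x,y]),z]
o=np.zeros((600,800,3),np.uint8)
for n,(x0,y0,x1,y1),k,off in(("top",(130,165,225,255),6.6,(0,0)),("scene",(260,120,370,200),5,(0,0))):
    d=arm.get_image(n);J=cv2.resize(np.clip(d["image"][y0:y1,x0:x1]*1.6,0,255).astype(np.uint8),None,fx=k,fy=k,interpolation=cv2.INTER_CUBIC)
    P=lambda *w:tuple(int(v) for v in ((proj(d,W(*w))-[x0,y0]+.5)*k-.5))
    for q,z,col in((((-.08,.1375),(.08,.1375),(.08,-.1375),(-.08,-.1375)),.025,(0,0,255)),(((-.168,.1375),(-.083,.1375),(-.083,-.1375),(-.168,-.1375)),.034,(255,0,0))):
        cv2.polylines(J,[np.array([P(*p,z) for p in q])],True,col,1)
    for i in range(5):
        y=.06-.03*i
        cv2.circle(J,P(-.125,y,.036),2,(0,255,0),-1);cv2.circle(J,P(-.145,y,.077),3,(255,0,255),1);cv2.circle(J,P(-.105,y,.077),3,(0,255,255),1)
    cv2.imwrite(f"pics/ov_{n}.png",J)
```

```text
(no output)
```

View pics/ov_top.png

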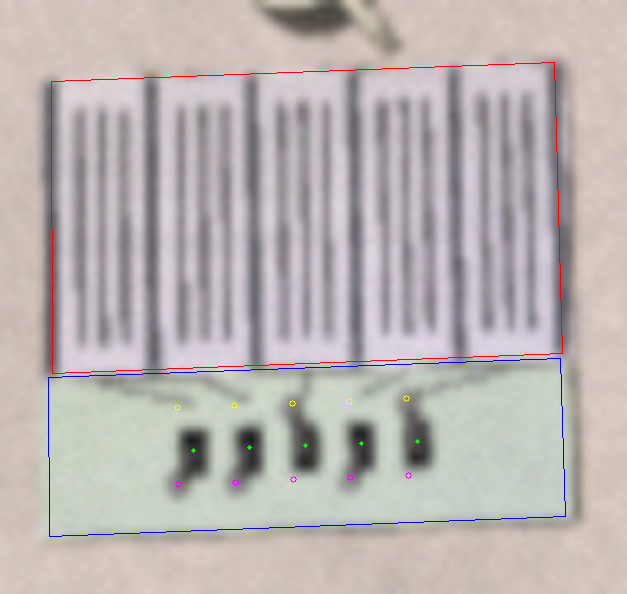

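View pics/ov_scene.png

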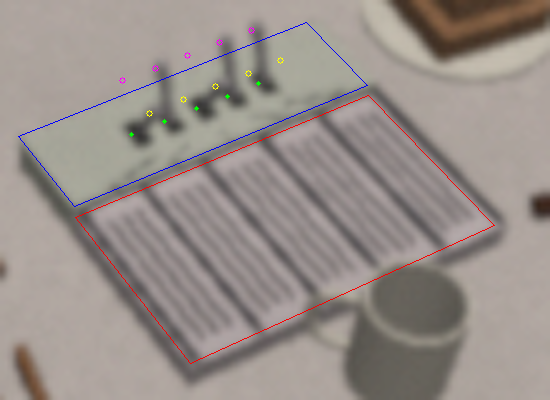

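Both overlays fit the dryer at (0.578, 0.2747) with yaw 0.027. The ball ends sit at the off marks for switches 1, 2 and 4, and at the on marks for 3 and 5.

```bash
cat > go.py <<'E'
import sys,numpy as np
from cell import arm
from scipy.spatial.transform import Rotation as R
# usage: go.py x y z yaw : deltas in tool axes after the turn, from measured pose
x,y,z,w=map(float,sys.argv[1:5]);s=arm.observe();M=R.from_rotvec(s["ee_rot"]).as_matrix()
yaw=np.arctan2(M[1,0],M[0,0]);t=yaw-w
t=(t+np.pi/2)%np.pi-np.pi/2;M2=M@R.from_euler("z",t).as_matrix();d=M2.T@(np.array([x,y,z])-s["position"])
print("pos",np.round(s["position"],4),"yaw",round(yaw,3),"tilt",np.round(M[2],3),"w",round(s["width"],3),"| turn",round(t,3),"then",np.round(d,4),"rows",np.ceil(np.linalg.norm(d)/.05),"j7",round(s["joints"][6],2))
E
python3 go.py .44 .0376 .008 -.059
```

```text
pos [ 0.2148 -0.5869  0.2266] yaw 0.351 tilt [-0. -0. -1.] w 1.004 | turn 0.41 then [ 0.1881 -0.6366  0.2187] rows 14.0 j7 -0.08
```

```bash
python3 nudge.py '[[0,0,0,0.137,0.75],[0,0,0,0.137,0.75],[0,0,0,0.136,0.75],[0.0125,-0.0424,0.008,0,0.75],[0.0125,-0.0424,0.008,0,0.75],[0.0125,-0.0424,0.008,0,0.75],[0.0125,-0.0424,0.008,0,0.75],[0.0125,-0.0424,0.008,0,0.75]]' 8; python3 nudge.py '[[0.0125,-0.0424,0.008,0,0.75],[0.0125,-0.0424,0.008,0,0.75],[0.0125,-0.0424,0.008,0,0.75],[0.0125,-0.0424,0.008,0,0.75],[0.0125,-0.0424,0.008,0,0.75],[0.0125,-0.0424,0.008,0,0.75],[0.0125,-0.0424,0.008,0,0.75],[0.0125,-0.0424,0.008,0,0.75],[0.0125,-0.0424,0.008,0,0.75],[0.0125,-0.0424,0.008,0,0.75]]'; python3 nudge.py '[[0,0,0,0,0.75],[0,0,0,0,0.75]]'; python3 go.py .44 .0376 .008 -.059
```

```text
clock: 1.15
position: [0.2901, -0.3774, 0.1866]
ee_rot: [3.14, -0.093, 0.001]
force: [1.6, -0.0, 1.1]
width: 0.748
gripper_force: 0.0
clock: 2.15
position: [0.4402, 0.0385, 0.1066]
ee_rot: [-3.14, 0.094, -0.001]
force: [0.6, -1.0, -0.0]
width: 0.753
gripper_force: 0.0
clock: 2.35
position: [0.4396, 0.0378, 0.1065]
ee_rot: [-3.14, 0.089, 0.001]
force: [-0.2, -1.1, 0.5]
width: 0.746
gripper_force: 0.0
pos [0.4396 0.0378 0.1065] yaw -0.056 tilt [-0.001 -0.    -1.   ] w 0.746 | turn 0.003 then [0.0005 0.0002 0.0985] rows 2.0 j7 -1.95
```

```bash
python3 nudge.py '[[0,0,0.04,0,0.75],[0,0,0.04,0,0.75],[0,0,0.0185,0,0.75],[0,0,0,0,0.75],[0,0,0,0,0],[0,0,0,0,0],[0,0,0,0,0],[0,0,0,0,0],[0,0,0,0,0],[0,0,0,0,0]]' 6; python3 nudge.py '[[0,0,0,0,0],[0,0,0,0,0],[0,0,0,0,0]]'
python3 - <<'E'
from v import *
d=arm.get_image("top")
print(arm.observe()["width"]*92)
E
```

```text
clock: 3.35
position: [0.4402, 0.0369, 0.0087]
ee_rot: [-3.14, 0.093, -0.002]
force: [0.5, -0.2, 2.4]
width: 0.278
gripper_force: 1.5
clock: 3.65
position: [0.4401, 0.0369, 0.0086]
ee_rot: [-3.14, 0.093, -0.002]
force: [-0.3, 0.2, 7.1]
width: 0.26
gripper_force: 6.0
24.162765946301217
```

```bash
python3 nudge.py '[[0,0,0,0,0],[0,0,0,0,0],[0,0,-0.02,0,0],[0,0,-0.04,0,0],[0,0,-0.04,0,0],[0,0,-0.031,0,0]]' 20; python3 go.py .578 .3847 .0345 .0272
```

```text
clock: 4.3
position: [0.4392, 0.0368, 0.141]
ee_rot: [3.14, -0.093, -0.0]
force: [0.6, -0.2, -2.2]
width: 0.255
gripper_force: 20.0
pos [0.4392 0.0368 0.141 ] yaw -0.059 tilt [-0.  0. -1.] w 0.255 | turn -0.086 then [ 0.1482 -0.344   0.1064] rows 8.0 j7 -1.93
```

```bash
python3 nudge.py '[[0,0,0,-0.086,0],[0.0148,-0.0344,0,0,0],[0.0148,-0.0344,0,0,0],[0.0148,-0.0344,0,0,0],[0.0148,-0.0344,0,0,0],[0.0148,-0.0344,0,0,0],[0.0148,-0.0344,0,0,0],[0.0148,-0.0344,0,0,0],[0.0148,-0.0344,0,0,0],[0.0148,-0.0344,0,0,0]]'; python3 nudge.py '[[0.015,-0.0344,0,0,0],[0,0,0.02,0,0],[0,0,0.03,0,0],[0,0,0.02,0,0],[0,0,0,0,0]]'; python3 go.py .578 .3847 .0345 .0272
```

```text
clock: 5.3
position: [0.5643, 0.3507, 0.1384]
ee_rot: [3.14, 0.042, -0.002]
force: [0.8, -0.2, -0.8]
width: 0.252
gripper_force: 20.0
clock: 5.8
position: [0.5761, 0.3826, 0.065]
ee_rot: [3.136, 0.043, -0.01]
force: [-0.6, -0.4, -0.7]
width: 0.254
gripper_force: 20.0
pos [0.5761 0.3826 0.065 ] yaw 0.027 tilt [-0.006  0.005 -1.   ] w 0.254 | turn -0.0 then [ 0.0022 -0.0022  0.0305] rows 1.0 j7 -2.38
```

```bash
python3 nudge.py '[[0.001,-0.001,0.015,0,0],[0,0,0,0,0],[0,0,0,0,0]]'; python3 go.py .578 .3847 .0345 .0272
```

```text
clock: 6.1
position: [0.5797, 0.3858, 0.0546]
ee_rot: [-3.141, -0.042, -0.0]
force: [0.1, 0.5, -0.9]
width: 0.255
gripper_force: 20.0
pos [0.5797 0.3858 0.0546] yaw 0.027 tilt [ 0. -0. -1.] w 0.255 | turn -0.001 then [-0.0018  0.001   0.0201] rows 1.0 j7 -2.38
```

```bash
python3 nudge.py '[[-0.0018,0.001,0.02,0,0],[0,0,0,0,0],[0,0,0,0,0],[0,0,0,0,0]]'; python3 nudge.py '[[0,0,0,0,0.4],[0,0,0,0,0.4],[0,0,0,0,0.4],[0,0,-0.03,0,0.4],[0,0,-0.04,0,0.4],[0,0,-0.04,0,0.4],[0,0,0,0,0.75]]' 6; python3 go.py  .4372 -.0791 .008 .08
```

```text
clock: 6.5
position: [0.578, 0.3846, 0.0351]
ee_rot: [-3.141, -0.042, -0.001]
force: [-0.6, 0.4, -0.4]
width: 0.255
gripper_force: 20.0
clock: 7.2
position: [0.5805, 0.3871, 0.151]
ee_rot: [-3.135, -0.041, -0.013]
force: [0.1, -0.1, 0.3]
width: 0.448
gripper_force: 0.0
pos [0.5805 0.3871 0.151 ] yaw 0.026 tilt [ 0.008 -0.006 -1.   ] w 0.448 | turn -0.054 then [-0.1813  0.4541  0.1389] rows 11.0 j7 -2.36
```

```bash
cat > look.py <<'E'
import sys
from v import *
d=arm.get_image("top");r=tuple(map(int,sys.argv[1:5])) if len(sys.argv)>4 else (225,148,335,265)
z=float(sys.argv[5]) if len(sys.argv)>5 else .017
for T in tongs(d,r,z): print(np.round(T["px"],1),"hub",np.round(T["hub"],4),"ang",round(T["ang"],3),"open",round(T["open"],3),"grasp",np.round(grasp(T),4))
E
python3 look.py; python3 look.py 134 168 168 228 .042;python3 - <<'E'
from v import *
cv2.imwrite("pics/a2.png",cv2.resize(arm.get_image("top")["image"][130:280,120:340],(800,545),interpolation=cv2.INTER_CUBIC))
E
```

```text
[249.5 158.9] hub [0.7179 0.0091] ang 3.073 open 0.197 grasp [0.648  0.0139]
[274.5 197.9] hub [ 0.5735 -0.0797] ang -0.005 open 0.196 grasp [ 0.6435 -0.08  ]
[305.2 197.9] hub [ 0.5723 -0.1906] ang 0.005 open 0.198 grasp [ 0.6423 -0.1902]
[312.5 208.1] hub [ 0.5349 -0.2157] ang 3.092 open 0.274 grasp [ 0.465  -0.2122]
[276.8 255.1] hub [ 0.3687 -0.0843] ang 0.08 open 0.254 grasp [ 0.4385 -0.0787]
[139.5 181.6] hub [0.634  0.4022] ang -2.711 open 0.243 grasp [0.5704 0.373 ]
```

View pics/a2.png

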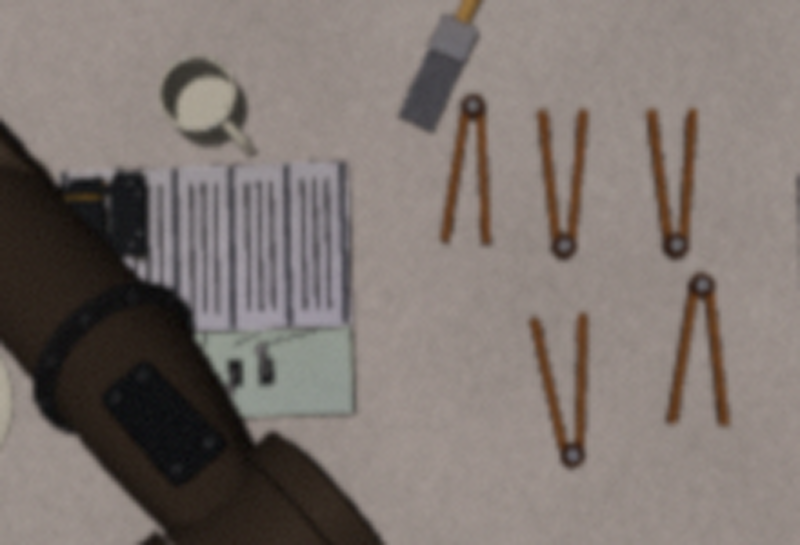

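The five remaining pairs haven't moved, and the arm hides bay 1. Next is the pair with its hub at (276.8,255.1).

```bash
python3 nudge.py '[[0,0,0,-0.054,0.75],[-0.018,0.0454,0,0,0.75],[-0.018,0.0454,0,0,0.75],[-0.018,0.0454,0,0,0.75],[-0.018,0.0454,0,0,0.75],[-0.018,0.0454,0,0,0.75],[-0.018,0.0454,0,0,0.75],[-0.018,0.0454,0,0,0.75],[-0.018,0.0454,0,0,0.75],[-0.018,0.0454,0,0,0.75]]'; python3 nudge.py '[[-0.018,0.0454,0.03,0,0.75],[0,0,0.02,0,0.75],[0,0,0,0,0.75],[0,0,0,0,0.75]]';python3 go.py  .438 -.0788 .008 .08; python3 look.py 134 168 168 230 .042
```

```text
clock: 8.35
position: [0.4473, -0.0375, 0.1431]
ee_rot: [-3.139, -0.127, 0.004]
force: [0.9, -1.0, 0.5]
width: 0.758
gripper_force: 0.0
clock: 8.75
position: [0.4363, -0.0757, 0.0976]
ee_rot: [-3.138, -0.128, 0.003]
force: [-0.3, 1.1, -0.4]
width: 0.75
gripper_force: 0.0
pos [ 0.4363 -0.0757  0.0976] yaw 0.082 tilt [-0.002 -0.001 -1.   ] w 0.75 | turn 0.002 then [0.0016 0.0033 0.0896] rows 2.0 j7 -1.57
[145.2 219.6] hub [0.4979 0.3789] ang 0.028 open 0.011 grasp [0.5679 0.3809]
```

```bash
python3 nudge.py '[[0.0016,0.0033,0.04,0,0.75],[0,0,0.035,0,0.75],[0,0,0.0146,0,0.75],[0,0,0,0,0.75],[0,0,0,0,0],[0,0,0,0,0],[0,0,0,0,0],[0,0,0,0,0],[0,0,0,0,0],[0,0,0,0,0]]' 6; python3 nudge.py '[[0,0,0,0,0],[0,0,0,0,0],[0,0,0,0,0]]'
python3 - <<'E'
from v import *
d=arm.get_image("top");a=cv2.resize(np.clip(d["image"][165:255,130:225]*1.5,0,255).astype(np.uint8),None,fx=6.3,fy=6.3,interpolation=cv2.INTER_CUBIC)
cv2.imwrite("pics/a3.png",a)
h=cv2.cvtColor(d["image"],cv2.COLOR_BGR2HSV);m=(h[...,1]>75)&(h[...,0]<25)
for r in range(176,226,4): 
    c=[x for x in range(138,166) if m[r,x]]; print(r,c)
E
```

```text
clock: 9.8
position: [0.4394, -0.0796, 0.0092]
ee_rot: [3.139, 0.127, 0.003]
force: [-0.8, 1.2, 8.7]
width: 0.466
gripper_force: 6.0
clock: 10.1
position: [0.4395, -0.0796, 0.0092]
ee_rot: [3.139, 0.127, 0.003]
force: [-1.1, 1.1, 8.5]
width: 0.464
gripper_force: 6.0
176 []
180 [142, 143, 144, 145, 146, 147]
184 [142, 143, 144, 145, 146, 147, 148]
188 [142, 143, 144, 145, 146, 147]
192 [142, 143, 144, 145, 146, 147, 148]
196 [142, 143, 144, 145, 146, 147, 148]
200 [142, 143, 144, 145, 146, 147, 148]
204 [142, 143, 144, 145, 146, 147, 148]
208 [142, 143, 144, 145, 146, 147, 148]
212 [142, 143, 144, 145, 146, 147, 148]
216 [147]
220 [145, 146]
224 []
```

View pics/a3.png

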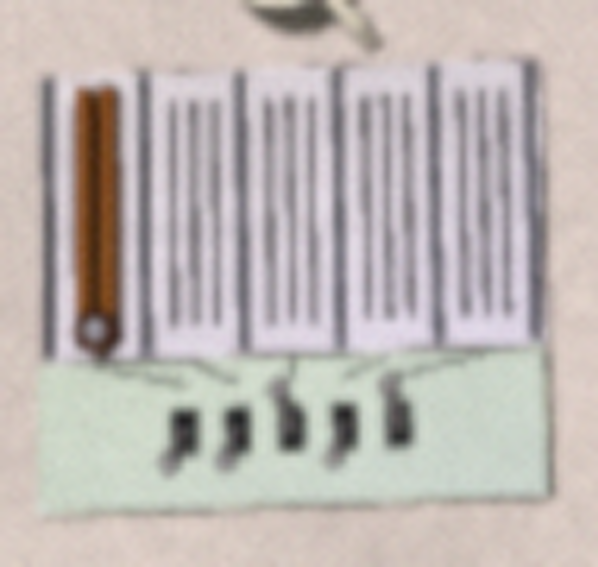

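The grip stopped at 42.7 mm with 6 N, so this pair is seized. The picture shows bay 1's pair shut and centred, hub near (98,332). Next I carry this one to the pan.

```bash
python3 nudge.py '[[0,0,0,0,0],[0,0,0,0,0],[0,0,-0.02,0,0],[0,0,-0.04,0,0],[0,0,-0.03,0,0],[0,0,0,0,0]]' 16; python3 nudge.py '[[0,0,0,-0.15,0],[0,0,0,-0.15,0],[0,0,0,-0.15,0],[0,0,0,-0.15,0],[0,0,0,-0.15,0],[0,0,0,-0.15,0],[0,0,0,-0.15,0],[0,0,0,-0.15,0],[0,0,0,-0.15,0],[0,0,0,-0.15,0]]'; python3 go.py .437 -.419 .0145 1.6
```

```text
clock: 10.75
position: [0.4409, -0.0799, 0.1019]
ee_rot: [3.138, 0.126, 0.01]
force: [1.1, 0.1, -1.1]
width: 0.455
gripper_force: 15.9
clock: 11.75
position: [0.438, -0.0797, 0.0977]
ee_rot: [-2.203, -2.238, 0.001]
force: [1.5, -0.6, -1.4]
width: 0.462
gripper_force: 15.9
pos [ 0.438  -0.0797  0.0977] yaw 1.587 tilt [ 0.    -0.001 -1.   ] w 0.462 | turn -0.013 then [-0.3392 -0.0108  0.0831] rows 7.0 j7 -0.26
```

```bash
python3 nudge.py '[[-0.042,-0.0013,0,-0.013,0],[-0.042,-0.0013,0,0,0],[-0.042,-0.0013,0,0,0],[-0.042,-0.0013,0,0,0],[-0.042,-0.0013,0,0,0],[-0.042,-0.0013,0,0,0],[-0.042,-0.0013,0,0,0],[-0.042,-0.0013,0,0,0],[0,0,0.03,0,0],[0,0,0,0,0]]';python3 nudge.py '[[0,0,0.02,0,0],[0,0,0,0,0],[0,0,0,0,0]]';  python3 go.py .437 -.419 .0145 1.6
```

```text
clock: 12.75
position: [0.4322, -0.4155, 0.0642]
ee_rot: [-2.194, -2.239, 0.001]
force: [-0.0, 1.5, -2.1]
width: 0.458
gripper_force: 15.9
clock: 13.05
position: [0.4355, -0.4146, 0.0488]
ee_rot: [-2.193, -2.247, -0.0]
force: [-0.5, -0.3, -1.7]
width: 0.462
gripper_force: 15.9
pos [ 0.4355 -0.4146  0.0488] yaw 1.595 tilt [ 0.001 -0.001 -1.   ] w 0.462 | turn -0.005 then [-0.0045  0.0014  0.0343] rows 1.0 j7 0.34
```

```bash
python3 nudge.py '[[-0.0045,0.0014,0.034,0,0],[0,0,0,0,0],[0,0,0,0,0]]';python3 nudge.py '[[0,0,0,0,0.58],[0,0,0,0,0.58],[0,0,0,0,0.58],[0,0,-0.03,0,0.58],[0,0,-0.04,0,0.58],[0,0,-0.03,0,0.75],[0,0,0,0,0.75]]' 6;  python3 look.py; python3 go.py .465 -.2122 .008 -.05
```

```text
clock: 13.35
position: [0.4369, -0.4198, 0.0153]
ee_rot: [-2.195, -2.247, 0.0]
force: [0.8, 0.4, -1.5]
width: 0.458
gripper_force: 15.9
clock: 14.05
position: [0.4394, -0.4216, 0.1194]
ee_rot: [2.191, 2.241, 0.001]
force: [0.8, -0.1, 0.0]
width: 0.709
gripper_force: 0.0
[249.6 158.6] hub [0.7188 0.0087] ang 3.074 open 0.196 grasp [0.6489 0.0134]
[274.5 197.9] hub [ 0.5735 -0.0797] ang -0.006 open 0.195 grasp [ 0.6435 -0.0801]
[305.2 197.9] hub [ 0.5723 -0.1906] ang 0.005 open 0.198 grasp [ 0.6423 -0.1902]
[312.4 207.9] hub [ 0.5358 -0.2153] ang 3.093 open 0.276 grasp [ 0.4659 -0.2119]
pos [ 0.4382 -0.4211  0.1171] yaw 1.594 tilt [-0.003  0.003 -1.   ] w 0.727 | turn -1.498 then [-0.016   0.2103  0.1085] rows 5.0 j7 0.39
```

```bash
python3 nudge.py '[[0,0,0,-0.15,0.75],[0,0,0,-0.15,0.75],[0,0,0,-0.15,0.75],[0,0,0,-0.15,0.75],[0,0,0,-0.15,0.75],[0,0,0,-0.15,0.75],[0,0,0,-0.15,0.75],[0,0,0,-0.15,0.75],[0,0,0,-0.15,0.75],[0,0,0,-0.148,0.75]]'; python3 nudge.py '[[-0.0035,0.042,0,0,0.75],[-0.0035,0.042,0,0,0.75],[-0.0035,0.042,0,0,0.75],[-0.0035,0.042,0,0,0.75],[-0.0035,0.042,0,0,0.75],[0,0,0.04,0,0.75],[0,0,0,0,0.75],[0,0,0,0,0.75]]';  python3 go.py .4659 -.2119 .008 -.049
```

```text
clock: 15.1
position: [0.4362, -0.4199, 0.1133]
ee_rot: [-0.069, -3.14, -0.002]
force: [-0.8, -0.1, -0.3]
width: 0.749
gripper_force: 0.0
clock: 15.9
position: [0.4637, -0.2116, 0.0739]
ee_rot: [-0.078, -3.138, -0.001]
force: [0.4, 0.3, -0.1]
width: 0.747
gripper_force: 0.0
pos [ 0.4637 -0.2116  0.0739] yaw 3.092 tilt [ 0.003  0.001 -1.   ] w 0.747 | turn -0.001 then [-0.0024 -0.0002  0.0659] rows 2.0 j7 1.24
```

```bash
python3 nudge.py '[[-0.0024,0,0.04,0,0.75],[0,0,0.025,0,0.75],[0,0,0,0,0.75],[0,0,0,0,0],[0,0,0,0,0],[0,0,0,0,0],[0,0,0,0,0],[0,0,0,0,0],[0,0,0,0,0],[0,0,0,0,0]]' 6; python3 nudge.py '[[0,0,0,0,0],[0,0,0,0,0],[0,0,0,0,0]]'; python3 look.py 330 165 405 265 .02
```

```text
clock: 16.9
position: [0.4673, -0.2115, 0.0097]
ee_rot: [0.078, 3.14, -0.001]
force: [-2.0, 0.7, 5.6]
width: 0.259
gripper_force: 6.0
clock: 17.2
position: [0.4673, -0.2115, 0.0097]
ee_rot: [0.078, 3.141, -0.001]
force: [-1.7, 0.5, 5.9]
width: 0.26
gripper_force: 6.0
[378.9 262.2] hub [ 0.3398 -0.4448] ang 0.67 open 0.053 grasp [ 0.3946 -0.4013]
```

```bash
python3 nudge.py '[[0,0,0,0,0],[0,0,0,0,0],[0,0,-0.02,0,0],[0,0,-0.04,0,0],[0,0,-0.04,0,0],[0,0,-0.03,0,0],[0,0,0,0,0]]' 20; python3 go.py .574 .3296 .0357 .0272
```

```text
clock: 17.95
position: [0.4696, -0.2116, 0.1431]
ee_rot: [0.078, 3.135, -0.003]
force: [1.7, 0.4, -1.4]
width: 0.256
gripper_force: 19.9
pos [ 0.4696 -0.2116  0.1431] yaw 3.092 tilt [-0.006 -0.002 -1.   ] w 0.256 | turn -0.077 then [-0.1185  0.5385  0.1067] rows 12.0 j7 1.33
```

```bash
python3 nudge.py '[[0,0,0,-0.077,0],[-0.0091,0.0414,0,0,0],[-0.0091,0.0414,0,0,0],[-0.0091,0.0414,0,0,0],[-0.0091,0.0414,0,0,0],[-0.0091,0.0414,0,0,0],[-0.0091,0.0414,0,0,0],[-0.0091,0.0414,0,0,0],[-0.0091,0.0414,0,0,0],[-0.0091,0.0414,0,0,0]]'; python3 nudge.py '[[-0.0091,0.0414,0,0,0],[-0.0091,0.0414,0,0,0],[-0.0091,0.0414,0,0,0],[-0.0091,0.0414,0,0,0],[0,0,0.03,0,0],[0,0,0.04,0,0],[0,0,0.015,0,0],[0,0,0,0,0],[0,0,0,0,0]]';  python3 go.py .574 .3296 .0357 .0272
```

```text
clock: 18.95
position: [0.5387, 0.1645, 0.1382]
ee_rot: [0.042, -3.14, 0.001]
force: [1.1, -0.5, -0.9]
width: 0.256
gripper_force: 19.9
clock: 19.85
position: [0.5711, 0.3299, 0.0551]
ee_rot: [-0.042, 3.141, 0.001]
force: [0.4, 0.5, 0.5]
width: 0.255
gripper_force: 19.9
pos [0.5711 0.3299 0.0551] yaw -3.115 tilt [-0.  0. -1.] w 0.255 | turn -0.0 then [-0.0028 -0.0004  0.0194] rows 1.0 j7 0.46
```

Next after this is the pair at hub (.5723,-.1906).

```bash
python3 nudge.py '[[-0.0028,0,0.0194,0,0],[0,0,0,0,0],[0,0,0,0,0]]';python3 nudge.py '[[0,0,0,0,0.38],[0,0,0,0,0.38],[0,0,0,0,0.38],[0,0,-0.03,0,0.38],[0,0,-0.04,0,0.38],[0,0,-0.03,0,0.38],[0,0,0,0,0.75]]' 6; python3 look.py; python3 go.py .6423 -.1902 .008 .005
```

```text
clock: 20.15
position: [0.5739, 0.3296, 0.0354]
ee_rot: [-0.042, 3.141, -0.0]
force: [0.5, -0.8, -1.1]
width: 0.257
gripper_force: 20.0
clock: 20.85
position: [0.5752, 0.332, 0.1401]
ee_rot: [-0.042, 3.136, 0.007]
force: [-0.5, 1.1, 0.1]
width: 0.429
gripper_force: 0.0
[249.5 158.9] hub [0.7179 0.0091] ang 3.074 open 0.197 grasp [0.648  0.0139]
[274.6 197.9] hub [ 0.5735 -0.0801] ang -0.005 open 0.197 grasp [ 0.6435 -0.0805]
[305.4 197.6] hub [ 0.5732 -0.1911] ang 0.005 open 0.199 grasp [ 0.6432 -0.1907]
[227.2 220.1] hub [0.495  0.0909] ang -2.097 open 0.145 grasp [0.4599 0.0304]
pos [0.5746 0.3309 0.1376] yaw -3.115 tilt [-0.004  0.002 -1.   ] w 0.467 | turn 0.022 then [-0.0647 -0.5217  0.1287] rows 11.0 j7 0.52
```

```bash
python3 go.py .6435 -.0803 .008 -.005; python3 nudge.py '[[0,0,0,0.032,0.75],[-0.007,-0.041,0,0,0.75],[-0.007,-0.041,0,0,0.75],[-0.007,-0.041,0,0,0.75],[-0.007,-0.041,0,0,0.75],[-0.007,-0.041,0,0,0.75],[-0.007,-0.041,0,0,0.75],[-0.007,-0.041,0,0,0.75],[-0.007,-0.041,0,0,0.75],[-0.007,-0.041,0,0,0.75]]'; python3 nudge.py '[[-0.007,-0.041,0.04,0,0.75],[0,0,0.04,0,0.75],[0,0,0,0,0.75],[0,0,0,0,0.75]]'; python3 go.py .6435 -.0803 .008 -.005
```

```text
pos [0.5746 0.3309 0.1376] yaw -3.115 tilt [-0.004  0.002 -1.   ] w 0.467 | turn 0.032 then [-0.0705 -0.4111  0.1289] rows 9.0 j7 0.52
clock: 21.9
position: [0.6341, -0.0415, 0.1335]
ee_rot: [-0.01, -3.139, 0.0]
force: [0.5, -0.6, 0.1]
width: 0.753
gripper_force: 0.0
clock: 22.3
position: [0.6398, -0.0737, 0.0598]
ee_rot: [-0.007, -3.139, -0.002]
force: [-0.7, 0.7, 0.7]
width: 0.746
gripper_force: 0.0
pos [ 0.6398 -0.0737  0.0598] yaw 3.137 tilt [ 0.003  0.001 -1.   ] w 0.746 | turn 0.001 then [-0.0039 -0.0066  0.0518] rows 2.0 j7 1.05
```

```bash
python3 nudge.py '[[-0.002,-0.004,0.02,0,0.75],[0,0,0,0,0.75],[0,0,0,0,0.75]]'; python3 go.py .6435 -.0803 .008 -.005
```

```text
clock: 22.6
position: [0.643, -0.0783, 0.0413]
ee_rot: [0.006, 3.141, 0.0]
force: [-0.5, -0.5, -0.0]
width: 0.749
gripper_force: 0.0
pos [ 0.643  -0.0783  0.0413] yaw 3.137 tilt [-0.  0. -1.] w 0.749 | turn 0.001 then [-0.0005 -0.002   0.0333] rows 1.0 j7 1.05
```

```bash
python3 nudge.py '[[0,-0.002,0.033,0,0.75],[0,0,0,0,0.75],[0,0,0,0,0],[0,0,0,0,0],[0,0,0,0,0],[0,0,0,0,0],[0,0,0,0,0],[0,0,0,0,0],[0,0,0,0,0],[0,0,0,0,0]]' 6; python3 nudge.py '[[0,0,0,0,0],[0,0,0,0,0]]'
```

```text
clock: 23.6
position: [0.6433, -0.0809, 0.0079]
ee_rot: [0.008, 3.14, 0.0]
force: [2.0, 0.8, 5.0]
width: 0.263
gripper_force: 6.0
clock: 23.8
position: [0.6433, -0.0809, 0.0079]
ee_rot: [0.008, 3.141, 0.0]
force: [0.2, 0.5, 5.8]
width: 0.26
gripper_force: 6.0
```

```bash
python3 nudge.py '[[0,0,0,0,0],[0,0,0,0,0],[0,0,-0.02,0,0],[0,0,-0.04,0,0],[0,0,-0.04,0,0],[0,0,-0.035,0,0],[0,0,0,0,0],[0,0,0,0,0]]' 20; python3 go.py .582 .2748 .0340 .0272
```

```text
clock: 24.6
position: [0.6428, -0.0812, 0.1437]
ee_rot: [0.008, 3.14, -0.001]
force: [0.1, 0.1, -2.4]
width: 0.256
gripper_force: 20.0
pos [ 0.6428 -0.0812  0.1437] yaw 3.137 tilt [-0.001 -0.001 -1.   ] w 0.256 | turn -0.032 then [0.0512 0.3576 0.1093] rows 8.0 j7 1.13
```

```bash
python3 nudge.py '[[0,0,0,-0.032,0],[0.0057,0.0397,0,0,0],[0.0057,0.0397,0,0,0],[0.0057,0.0397,0,0,0],[0.0057,0.0397,0,0,0],[0.0057,0.0397,0,0,0],[0.0057,0.0397,0,0,0],[0.0057,0.0397,0,0,0],[0.0057,0.0397,0,0,0],[0.0056,0.04,0,0,0]]'; python3 nudge.py '[[0,0,0.04,0,0],[0,0,0.03,0,0],[0,0,0.015,0,0],[0,0,0,0,0],[0,0,0,0,0],[0,0,0,0,0]]'; python3 go.py .582 .2748 .0340 .0272
```

```text
clock: 25.6
position: [0.5807, 0.2757, 0.1407]
ee_rot: [0.045, -3.139, 0.002]
force: [0.6, 0.2, -0.7]
width: 0.251
gripper_force: 20.0
clock: 26.2
position: [0.5827, 0.2756, 0.059]
ee_rot: [-0.042, 3.14, 0.002]
force: [0.1, -0.1, -2.2]
width: 0.253
gripper_force: 20.0
pos [0.5827 0.2756 0.059 ] yaw -3.115 tilt [-0.002  0.001 -1.   ] w 0.253 | turn -0.0 then [ 0.0008 -0.0008  0.025 ] rows 1.0 j7 0.53
```

```bash
python3 nudge.py '[[0.0008,-0.0008,0.025,0,0],[0,0,0,0,0],[0,0,0,0,0]]';python3 nudge.py '[[0,0,0,0,0.38],[0,0,0,0,0.38],[0,0,0,0,0.38],[0,0,-0.03,0,0.38],[0,0,-0.04,0,0.38],[0,0,-0.03,0,0.38],[0,0,0,0,0.75],[0,0,0,0,0.75],[0,0,0,0,0.75]]' 6; python3 look.py; python3 go.py .643 -.1906 .008 .005
```

```text
clock: 26.5
position: [0.5814, 0.2742, 0.0334]
ee_rot: [-0.042, 3.141, 0.0]
force: [-0.2, 0.1, -1.2]
width: 0.256
gripper_force: 20.0
clock: 27.4
position: [0.5807, 0.2735, 0.1313]
ee_rot: [0.042, -3.14, 0.002]
force: [-0.3, 0.4, 0.0]
width: 0.589
gripper_force: 0.0
[249.5 158.9] hub [0.7179 0.0091] ang 3.075 open 0.196 grasp [0.648  0.0138]
[305.4 197.6] hub [ 0.5732 -0.1911] ang 0.006 open 0.198 grasp [ 0.6432 -0.1906]
[227.1 202.6] hub [0.5581 0.0912] ang -2.167 open 0.162 grasp [0.5188 0.0333]
pos [0.5806 0.2735 0.1311] yaw -3.114 tilt [ 0.002 -0.001 -1.   ] w 0.636 | turn 0.022 then [-0.0603 -0.4643  0.1236] rows 10.0 j7 0.59
```

```bash
python3 nudge.py '[[0,0,0,0.022,0.75],[-0.0055,-0.0422,0,0,0.75],[-0.0055,-0.0422,0,0,0.75],[-0.0055,-0.0422,0,0,0.75],[-0.0055,-0.0422,0,0,0.75],[-0.0055,-0.0422,0,0,0.75],[-0.0055,-0.0422,0,0,0.75],[-0.0055,-0.0422,0,0,0.75],[-0.0055,-0.0422,0,0,0.75],[-0.0055,-0.0422,0,0,0.75]]'; python3 nudge.py '[[-0.0055,-0.0422,0,0,0.75],[-0.0053,-0.0423,0.04,0,0.75],[0,0,0.04,0,0.75],[0,0,0,0,0.75],[0,0,0,0,0.75],[0,0,0,0,0.75]]'; python3 look.py 290 148 335 265;python3 go.py .6432 -.1906 .008 .006
```

```text
clock: 28.45
position: [0.6322, -0.1072, 0.1317]
ee_rot: [0.006, -3.141, -0.0]
force: [-0.4, 1.0, 0.0]
width: 0.748
gripper_force: 0.0
clock: 29.05
position: [0.6443, -0.1817, 0.0604]
ee_rot: [-0.011, 3.139, 0.001]
force: [0.0, -0.0, 0.4]
width: 0.752
gripper_force: 0.0
[307.6 150.6] hub [ 0.7463 -0.2037] ang -2.807 open 0.326 grasp [ 0.6802 -0.2267]
pos [ 0.6445 -0.182   0.0606] yaw -3.135 tilt [-0.003  0.    -1.   ] w 0.75 | turn 0.001 then [ 0.0015 -0.0086  0.0526] rows 2.0 j7 1.24
```

```bash
python3 nudge.py '[[0.0015,-0.0086,0.03,0,0.75],[0,0,0.022,0,0.75],[0,0,0,0,0.75],[0,0,0,0,0],[0,0,0,0,0],[0,0,0,0,0],[0,0,0,0,0],[0,0,0,0,0],[0,0,0,0,0],[0,0,0,0,0]]' 6; python3 nudge.py '[[0,0,0,0,0],[0,0,0,0,0],[0,0,0,0,0]]'
```

```text
clock: 30.1
position: [0.6421, -0.1922, 0.0067]
ee_rot: [-0.008, 3.14, -0.0]
force: [-0.0, 0.7, 4.2]
width: 0.26
gripper_force: 6.0
clock: 30.4
position: [0.6421, -0.1921, 0.0067]
ee_rot: [-0.008, 3.141, 0.0]
force: [1.0, 0.8, 5.5]
width: 0.256
gripper_force: 6.0
```

```bash
python3 nudge.py '[[0,0,0,0,0],[0,0,0,0,0],[0,0,-0.02,0,0],[0,0,-0.04,0,0],[0,0,-0.04,0,0],[0,0,-0.035,0,0],[0,0,0,0,0],[0,0,0,0,0]]' 20; python3 go.py .5825 .2198 .0330 .0272
```

```text
clock: 31.2
position: [0.6415, -0.1925, 0.1425]
ee_rot: [-0.008, 3.141, -0.001]
force: [0.1, 0.2, -0.9]
width: 0.255
gripper_force: 20.0
pos [ 0.6415 -0.1925  0.1425] yaw -3.137 tilt [-0.001 -0.001 -1.   ] w 0.255 | turn -0.022 then [0.0479 0.4139 0.109 ] rows 9.0 j7 1.31
```

```bash
python3 nudge.py '[[0,0,0,-0.022,0],[0.0044,0.0376,0,0,0],[0.0044,0.0376,0,0,0],[0.0044,0.0376,0,0,0],[0.0044,0.0376,0,0,0],[0.0044,0.0376,0,0,0],[0.0044,0.0376,0,0,0],[0.0044,0.0376,0,0,0],[0.0044,0.0376,0,0,0],[0.0044,0.0376,0,0,0]]'; python3 nudge.py '[[0.0044,0.0376,0,0,0],[0.004,0.0379,0,0,0],[0,0,0.04,0,0],[0,0,0.03,0,0],[0,0,0.015,0,0],[0,0,0,0,0],[0,0,0,0,0],[0,0,0,0,0]]'; python3 go.py .5825 .2198 .0330 .0272
```

```text
clock: 32.2
position: [0.5915, 0.1457, 0.1396]
ee_rot: [0.044, -3.139, 0.001]
force: [0.6, 0.8, -0.7]
width: 0.259
gripper_force: 20.0
clock: 33.0
position: [0.5832, 0.2206, 0.0576]
ee_rot: [-0.042, 3.14, 0.002]
force: [0.3, 0.1, -0.8]
width: 0.258
gripper_force: 20.0
pos [0.5832 0.2206 0.0576] yaw -3.115 tilt [-0.002  0.001 -1.   ] w 0.258 | turn -0.0 then [ 0.0007 -0.0009  0.0246] rows 1.0 j7 0.59
```

```bash
python3 nudge.py '[[0.0007,-0.0009,0.0246,0,0],[0,0,0,0,0],[0,0,0,0,0]]';python3 nudge.py '[[0,0,0,0,0.38],[0,0,0,0,0.38],[0,0,0,0,0.38],[0,0,-0.03,0,0.38],[0,0,-0.04,0,0.38],[0,0,-0.03,0,0.38],[0,0,0,0,0.75],[0,0,0,0,0.75],[0,0,0,0,0.75]]' 6; python3 look.py 236 148 335 265; python3 go.py .6485 .0137 .008 -.067
```

```text
clock: 33.3
position: [0.5819, 0.2192, 0.0326]
ee_rot: [-0.042, 3.141, -0.0]
force: [-0.3, -0.3, -0.9]
width: 0.256
gripper_force: 20.0
clock: 34.2
position: [0.5812, 0.2186, 0.1306]
ee_rot: [0.042, -3.14, 0.002]
force: [0.6, -0.3, -0.1]
width: 0.594
gripper_force: 0.0
[248.8 163.2] hub [0.7016 0.012 ] ang -2.295 open 0.807 grasp [ 0.6553 -0.0404]
pos [0.5811 0.2186 0.1303] yaw -3.114 tilt [ 0.002 -0.001 -1.   ] w 0.632 | turn 0.094 then [-0.0812 -0.1998  0.1225] rows 5.0 j7 0.65
```

```bash
python3 nudge.py '[[0,0,0,0.094,0.75],[0.03,-0.035,0,0,0.75],[0.03,-0.035,0,0,0.75],[0.03,-0.035,0,0,0.75],[0.03,-0.035,0,0,0.75],[0.02,-0.035,0,0,0.75],[0,0,0,0,0.75],[0,0,0,0,0.75],[0,0,0,0,0.75]]'; python3 look.py 236 148 335 265; python3 go.py .6485 .0137 .008 -.067
python3 - <<'E'
from v import *
d=arm.get_image("top");a=cv2.resize(np.clip(d["image"][145:260,130:400]*1.5,0,255).astype(np.uint8),(800,341),interpolation=cv2.INTER_CUBIC)
cv2.imwrite("pics/a4.png",a)
E
```

```text
clock: 35.15
position: [0.4309, 0.0549, 0.1316]
ee_rot: [0.104, 3.14, 0.002]
force: [-0.4, 0.1, 0.8]
width: 0.75
gripper_force: 0.0
[249.8 158.6] hub [0.7188 0.0082] ang 3.074 open 0.196 grasp [0.6489 0.0129]
[238.  210.4] hub [0.5297 0.0522] ang -2.687 open 0.382 grasp [0.4668 0.0215]
pos [0.4309 0.0552 0.1316] yaw 3.076 tilt [-0.     0.001 -1.   ] w 0.751 | turn 0.001 then [-0.2198 -0.027   0.1236] rows 6.0 j7 0.77
```

View pics/a4.png

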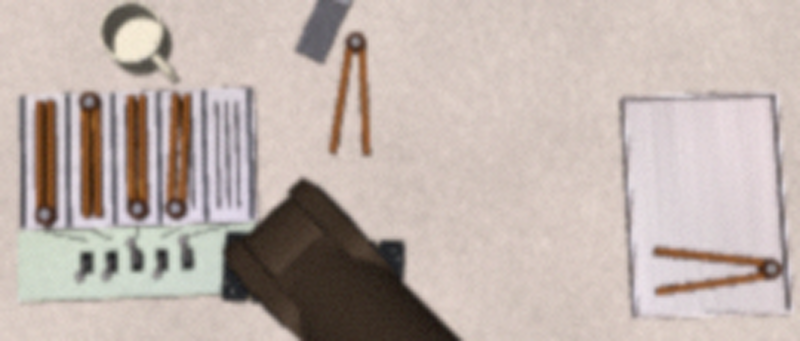

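The picture shows the last pair at hub (249.8,158.6), with a seized pair lying in the pan. Bays 1 to 4 are filled, but bays 3 and 4 look slightly open, so I'll check those after this one.

```bash
for r in "134 172 151 224" "152 170 167 224" "168 170 182 222" "184 170 197 222"; do python3 look.py $r .042; done; python3 nudge.py '[[-0.044,-0.0054,0,0,0.75],[-0.044,-0.0054,0,0,0.75],[-0.044,-0.0054,0,0,0.75],[-0.044,-0.0054,0,0,0.75],[-0.044,-0.0056,0.04,0,0.75],[0,0,0.04,0,0.75],[0,0,0,0,0.75],[0,0,0,0,0.75],[0,0,0,0,0.75]]'; python3 go.py .6489 .0132 .008 -.067
```

```text
[145.2 220.4] hub [0.4953 0.3789] ang 0.027 open 0.011 grasp [0.5653 0.3808]
[160.1 178.9] hub [0.6432 0.3288] ang -3.118 open 0.012 grasp [0.5732 0.3271]
[176.1 215.9] hub [0.51   0.2701] ang 0.018 open 0.011 grasp [0.58   0.2714]
[188.1 215.6] hub [0.5104 0.2277] ang -0.047 open 0.016 grasp [0.5804 0.2244]
clock: 36.35
position: [0.6414, 0.0147, 0.0604]
ee_rot: [0.103, 3.138, 0.001]
force: [0.0, 0.1, 1.1]
width: 0.749
gripper_force: 0.0
pos [0.6414 0.0147 0.0604] yaw 3.076 tilt [-0.002  0.001 -1.   ] w 0.749 | turn 0.001 then [-0.0075 -0.001   0.0524] rows 2.0 j7 0.86
```

```bash
python3 nudge.py '[[-0.0075,-0.001,0.03,0,0.75],[0,0,0.022,0,0.75],[0,0,0,0,0.75],[0,0,0,0,0],[0,0,0,0,0],[0,0,0,0,0],[0,0,0,0,0],[0,0,0,0,0],[0,0,0,0,0],[0,0,0,0,0]]' 6; python3 nudge.py '[[0,0,0,0,0],[0,0,0,0,0],[0,0,0,0,0]]'
python3 - <<'E'
from v import *
d=arm.get_image("top");s=arm.get_image("scene")
a=cv2.resize(np.clip(d["image"][168:228,132:222]*1.5,0,255).astype(np.uint8),(800,533),interpolation=cv2.INTER_CUBIC)
cv2.imwrite("pics/a5.png",a)
h=cv2.cvtColor(d["image"],cv2.COLOR_BGR2HSV)
for r in range(178,220,5): print(r,h[r,170:198,1].tolist())
E
```

```text
clock: 37.35
position: [0.6488, 0.0124, 0.0071]
ee_rot: [0.105, 3.139, 0.0]
force: [-1.9, 0.2, 6.0]
width: 0.436
gripper_force: 5.9
clock: 37.65
position: [0.6488, 0.0124, 0.0071]
ee_rot: [0.105, 3.139, 0.0]
force: [-1.0, 0.3, 7.3]
width: 0.435
gripper_force: 5.9
178 [12, 12, 40, 123, 165, 108, 74, 144, 151, 42, 16, 10, 9, 6, 13, 12, 14, 35, 125, 176, 131, 96, 155, 161, 47, 13, 8, 10]
183 [8, 11, 49, 169, 182, 163, 151, 185, 160, 46, 13, 9, 9, 13, 12, 11, 12, 52, 150, 179, 167, 183, 184, 164, 37, 9, 10, 13]
188 [10, 13, 42, 150, 185, 161, 145, 178, 170, 54, 11, 12, 11, 14, 12, 10, 16, 81, 166, 147, 99, 147, 185, 168, 55, 13, 12, 9]
193 [10, 13, 38, 148, 177, 177, 165, 185, 170, 81, 16, 7, 9, 13, 16, 9, 22, 100, 164, 104, 67, 129, 181, 144, 31, 11, 10, 13]
198 [8, 10, 36, 142, 188, 163, 131, 174, 165, 81, 16, 10, 14, 11, 13, 15, 27, 125, 167, 92, 62, 126, 173, 99, 20, 12, 14, 14]
203 [12, 14, 39, 144, 185, 156, 136, 171, 173, 81, 18, 12, 12, 15, 13, 17, 49, 141, 167, 106, 88, 148, 151, 48, 12, 9, 12, 16]
208 [12, 10, 31, 123, 179, 176, 155, 168, 179, 113, 25, 12, 12, 18, 15, 21, 84, 167, 154, 116, 134, 166, 130, 41, 17, 16, 17, 12]
213 [14, 12, 18, 54, 135, 68, 43, 81, 132, 62, 17, 13, 14, 19, 18, 20, 52, 82, 39, 37, 80, 123, 54, 18, 11, 11, 15, 18]
218 [12, 14, 15, 15, 29, 40, 67, 60, 26, 14, 14, 15, 16, 19, 20, 14, 14, 20, 32, 45, 33, 20, 16, 17, 16, 14, 16, 16]
```

View pics/a5.png

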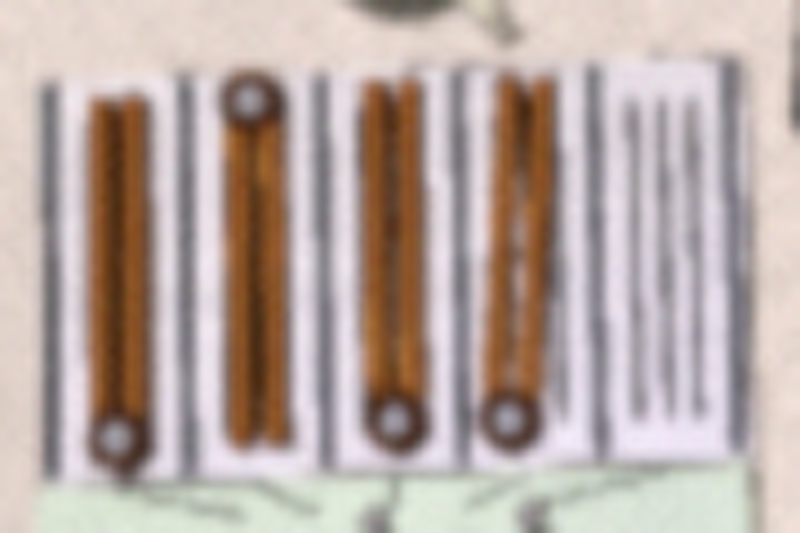

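This last pair stopped at 40 mm, so it is seized. Bay 4's pair is shut but turned about 0.07 rad, with its hub at (510,420) left of the middle. I'll straighten it after the pan.

```bash
python3 nudge.py '[[0,0,0,0,0],[0,0,0,0,0],[0,0,-0.02,0,0],[0,0,-0.04,0,0],[0,0,-0.03,0,0],[0,0,0,0,0]]' 16; python3 nudge.py '[[0,0,0,0.15,0],[0,0,0,0.15,0],[0,0,0,0.15,0],[0,0,0,0.15,0],[0,0,0,0.15,0],[0,0,0,0.15,0],[0,0,0,0.15,0],[0,0,0,0.15,0],[0,0,0,0.15,0],[0,0,0,0.126,0]]'; python3 go.py .58 -.412 .0128 1.6
```

```text
clock: 38.35
position: [0.6506, 0.0131, 0.1006]
ee_rot: [0.105, 3.133, 0.002]
force: [1.4, 1.7, -1.0]
width: 0.426
gripper_force: 15.9
clock: 39.35
position: [0.6476, 0.0118, 0.0951]
ee_rot: [-2.197, -2.245, 0.002]
force: [-0.8, -0.7, -1.1]
width: 0.429
gripper_force: 15.9
pos [0.6476 0.0118 0.0951] yaw 1.593 tilt [-0.    -0.002 -1.   ] w 0.429 | turn -0.007 then [-0.4216 -0.0798  0.0826] rows 9.0 j7 -0.38
```

```bash
python3 nudge.py '[[-0.0422,-0.008,0,-0.007,0],[-0.0422,-0.008,0,0,0],[-0.0422,-0.008,0,0,0],[-0.0422,-0.008,0,0,0],[-0.0422,-0.008,0,0,0],[-0.0422,-0.008,0,0,0],[-0.0422,-0.008,0,0,0],[-0.0422,-0.008,0,0,0],[-0.0422,-0.008,0,0,0],[-0.0422,-0.008,0,0,0]]';python3 nudge.py '[[0,0,0.03,0,0],[0,0,0.01,0,0],[0,0,0,0,0],[0,0,0,0,0]]';  python3 go.py .58 -.412 .0128 1.6
```

```text
clock: 40.35
position: [0.5815, -0.4141, 0.0949]
ee_rot: [-2.181, -2.259, 0.001]
force: [0.3, -0.7, -0.8]
width: 0.434
gripper_force: 15.9
clock: 40.75
position: [0.5835, -0.4106, 0.0563]
ee_rot: [-2.179, -2.262, -0.001]
force: [0.3, -0.2, -1.3]
width: 0.432
gripper_force: 15.9
pos [ 0.5835 -0.4106  0.0563] yaw 1.608 tilt [ 0.001  0.    -1.   ] w 0.432 | turn 0.008 then [-0.0013 -0.0035  0.0435] rows 1.0 j7 0.28
```

```bash
python3 nudge.py '[[-0.0013,-0.0035,0.0435,0,0],[0,0,0,0,0],[0,0,0,0,0]]';python3 nudge.py '[[0,0,0,0,0.58],[0,0,0,0,0.58],[0,0,0,0,0.58],[0,0,-0.03,0,0.58],[0,0,-0.04,0,0.58],[0,0,-0.04,0,0.5],[0,0,0,0,0.5],[0,0,0,0,0.5],[0,0,0,0,0.5]]' 6
cat > bays.py <<'E'
from v import *
c0=np.array([.578,.2747]);a=.0272;R=np.array([[np.cos(a),-np.sin(a)],[np.sin(a),np.cos(a)]])
d=arm.get_image("top");h=cv2.cvtColor(cv2.resize(d["image"],None,fx=4,fy=4,interpolation=cv2.INTER_CUBIC),cv2.COLOR_BGR2HSV)
m=(h[...,1]>75)&(h[...,0]<25);ys,xs=np.nonzero(m[170*4:226*4,134*4:222*4]);xs+=134*4;ys+=170*4
P=np.array([onz(d,((x+.5)/4-.5,(y+.5)/4-.5),.041)[:2] for x,y in zip(xs,ys)]);Q=(P-c0)@R
for i in range(5):
    q=Q[(abs(Q[:,1]-.11+.055*i)<.024)&(abs(Q[:,0])<.08)]
    if len(q)<500: print(i+1,"empty");continue
    lo,hi=np.percentile(q[:,0],[1,99]);mid=q[(q[:,0]>lo+.015)&(q[:,0]<hi-.015)]
    b=np.arange(mid[:,0].min(),mid[:,0].max(),.01);L=[];
    for u in b:
        k=mid[abs(mid[:,0]-u-.005)<.005]
        if len(k)>20: L.append((u+.005,k[:,1].min(),k[:,1].max()))
    L=np.array(L);f=np.polyfit(L[:,0],L[:,1:],1);print(i+1,"x",np.round([lo,hi],3),"dy mid",np.round(f[1].mean()-.11+.055*i,4),"slopes",np.round(f[0],3),"width",np.round((L[:,2]-L[:,1]).mean(),4))
E
python3 bays.py; python3 go.py .5835 .2198 .0340 .0272
```

```text
clock: 41.05
position: [0.5798, -0.4129, 0.0136]
ee_rot: [-2.181, -2.261, -0.0]
force: [0.2, -0.7, -0.4]
width: 0.429
gripper_force: 15.9
clock: 41.95
position: [0.5786, -0.4137, 0.1218]
ee_rot: [-2.182, -2.259, 0.001]
force: [-0.3, 0.3, -0.6]
width: 0.501
gripper_force: 0.0
1 x [-0.075  0.067] dy mid -0.0026 slopes [0.001 0.001] width 0.0228
2 x [-0.07   0.065] dy mid -0.0026 slopes [-0.002  0.004] width 0.0229
3 x [-0.069  0.07 ] dy mid -0.0021 slopes [ 0.007 -0.007] width 0.0233
4 x [-0.064  0.069] dy mid 0.0022 slopes [-0.063 -0.066] width 0.0234
5 empty
pos [ 0.5784 -0.4136  0.1213] yaw 1.606 tilt [ 0.001 -0.002 -1.   ] w 0.5 | turn -1.563 then [-0.0225  0.633   0.0879] rows 13.0 j7 0.32
```

```bash
python3 nudge.py '[[0,0,0,-0.15,0.5],[0,0,0,-0.15,0.5],[0,0,0,-0.15,0.5],[0,0,0,-0.15,0.5],[0,0,0,-0.15,0.5],[0,0,0,-0.15,0.5],[0,0,0,-0.15,0.5],[0,0,0,-0.15,0.5],[0,0,0,-0.15,0.5],[0,0,0,-0.15,0.5]]'; python3 nudge.py '[[0,0,0,-0.063,0.5],[-0.0016,0.0422,0,0,0.5],[-0.0016,0.0422,0,0,0.5],[-0.0016,0.0422,0,0,0.5],[-0.0016,0.0422,0,0,0.5],[-0.0016,0.0422,0,0,0.5],[-0.0016,0.0422,0,0,0.5],[-0.0016,0.0422,0,0,0.5],[-0.0016,0.0422,0,0,0.5],[-0.0016,0.0422,0,0,0.5]]'; python3 nudge.py '[[-0.0016,0.0422,0,0,0.45],[-0.0016,0.0422,0,0,0.45],[-0.0016,0.0422,0,0,0.45],[-0.0016,0.0422,0,0,0.45],[-0.0016,0.0422,0,0,0.45],[-0.0016,0.0422,0,0,0.45],[0,0,0.02,0,0.45],[0,0,0.02,0,0.45],[0,0,0,0,0.45],[0,0,0,0,0.45]]'; python3 go.py .5835 .2198 .0340 .0272
```

```text
clock: 43.0
position: [0.5786, -0.4136, 0.121]
ee_rot: [-0.046, -3.139, -0.002]
force: [0.0, 0.1, -0.3]
width: 0.498
gripper_force: 0.0
clock: 44.0
position: [0.5825, -0.0323, 0.1215]
ee_rot: [0.042, -3.139, -0.0]
force: [-0.1, -1.0, 0.7]
width: 0.502
gripper_force: 0.0
clock: 45.0
position: [0.5856, 0.2192, 0.0819]
ee_rot: [0.043, -3.139, 0.001]
force: [-0.2, -0.1, 0.2]
width: 0.448
gripper_force: 0.0
pos [0.5856 0.2192 0.0819] yaw -3.114 tilt [ 0.002 -0.    -1.   ] w 0.448 | turn -0.0 then [0.002  0.0007 0.0479] rows 1.0 j7 0.63
```

```bash
python3 nudge.py '[[0.002,0.0016,0.03,0,0.46],[0,0,0.0175,0,0.46],[0,0,0,0,0.46],[0,0,0,0,0.46],[0,0,0,0,0.2],[0,0,0,0,0],[0,0,0,0,0],[0,0,0,0,0],[0,0,0,0,0]]' 8; python3 go.py .5835 .2208 .0340 .0272
```

```text
clock: 45.9
position: [0.5847, 0.2217, 0.036]
ee_rot: [-0.042, 3.14, 0.001]
force: [-0.0, 0.9, 6.6]
width: 0.266
gripper_force: 7.9
pos [0.5847 0.2217 0.036 ] yaw -3.115 tilt [-0.001  0.001 -1.   ] w 0.266 | turn -0.0 then [ 0.0012 -0.0009  0.002 ] rows 1.0 j7 0.59
```

```bash
python3 nudge.py '[[0,0,0,0,0],[0,0,0,0,0],[0,0,0,0,0],[0,0,0,0,0.3],[0,0,0,0,0.34],[0,0,0,0,0.38],[0,0,0,0,0.38],[0,0,-0.02,0,0.38],[0,0,-0.03,0,0.38],[0,0,-0.04,0,0.38]]' 20; python3 nudge.py '[[0.05,-0.02,0,0,0],[0.05,-0.02,0,0,0],[0.05,-0.02,0,0,0],[0.05,-0.02,0,0,0],[0,0,0,0,0],[0,0,0,0,0]]'; python3 bays.py; python3 go.py .5 .2 .13 .0272
```

```text
clock: 46.9
position: [0.5831, 0.2203, 0.1244]
ee_rot: [0.043, -3.138, 0.002]
force: [2.0, 0.5, 0.2]
width: 0.379
gripper_force: 0.0
clock: 47.5
position: [0.4, 0.1409, 0.1253]
ee_rot: [-0.042, 3.141, -0.002]
force: [0.3, 0.5, 1.0]
width: 0.004
gripper_force: 0.0
1 x [-0.075  0.068] dy mid -0.0026 slopes [0.001 0.001] width 0.0228
2 x [-0.07   0.067] dy mid -0.0025 slopes [-0.002  0.001] width 0.023
3 x [-0.07  0.07] dy mid -0.0021 slopes [ 0.007 -0.007] width 0.0233
4 x [-0.072  0.069] dy mid -0.0004 slopes [-0.042 -0.049] width 0.0236
5 empty
pos [0.4013 0.1418 0.1255] yaw -3.115 tilt [-0.001  0.    -1.   ] w 0.005 | turn -0.001 then [-0.1002  0.0555 -0.0044] rows 3.0 j7 0.64
```

```bash
python3 go.py .5825 .2212 .0335 -.018;  python3 nudge.py '[[0,0,0,0.045,0.45],[-0.045,0.021,0,0,0.45],[-0.045,0.021,0,0,0.45],[-0.045,0.021,0,0,0.45],[-0.045,0.021,0,0,0.45],[0,0,0.03,0,0.45],[0,0,0.02,0,0.45],[0,0,0,0,0.45],[0,0,0,0,0.45]]'; python3 go.py .5825 .2212 .0335 -.018
```

```text
pos [0.4013 0.1418 0.1255] yaw -3.115 tilt [-0.001  0.    -1.   ] w 0.005 | turn 0.045 then [-0.1796  0.0826  0.0923] rows 5.0 j7 0.64
clock: 48.45
position: [0.5825, 0.2233, 0.075]
ee_rot: [-0.028, -3.141, -0.001]
force: [0.6, -1.0, -0.7]
width: 0.453
gripper_force: 0.0
pos [0.5825 0.2233 0.075 ] yaw 3.124 tilt [ 0.001  0.    -1.   ] w 0.453 | turn 0.0 then [-0.0001 -0.0021  0.0415] rows 1.0 j7 0.58
```

```bash
python3 nudge.py '[[0,-0.002,0.0415,0,0.45],[0,0,0,0,0.45],[0,0,0,0,0.45],[0,0,0,0,0],[0,0,0,0,0],[0,0,0,0,0],[0,0,0,0,0],[0,0,0,0,0]]' 20; python3 nudge.py '[[0,0,-0.012,0,0],[0,0,0,-0.045,0],[0,0,0,0,0],[0,0,0,0,0],[0,0,0,0,0]]'; python3 bays.py; python3 go.py .5825 .2208 .0335 .0272
```

```text
clock: 49.25
position: [0.5826, 0.221, 0.035]
ee_rot: [0.028, 3.14, 0.001]
force: [-0.3, -1.5, 6.6]
width: 0.255
gripper_force: 20.0
clock: 49.75
position: [0.5818, 0.2204, 0.0456]
ee_rot: [0.041, -3.141, 0.0]
force: [0.4, -0.5, -1.9]
width: 0.255
gripper_force: 20.0
1 x [-0.075  0.067] dy mid -0.0034 slopes [-0.067  0.001] width 0.0244
2 x [-0.069  0.079] dy mid -0.0024 slopes [-0.148  0.161] width 0.0306
3 x [-0.064  0.079] dy mid -0.0021 slopes [-0.065  0.16 ] width 0.041
4 x [-0.061  0.079] dy mid -0.0008 slopes [-0.001  0.058] width 0.0462
5 x [-0.076  0.068] dy mid 0.0001 slopes [ 0.011 -0.002] width 0.0473
pos [0.5818 0.2205 0.0455] yaw -3.115 tilt [ 0. -0. -1.] w 0.251 | turn -0.001 then [-0.0007  0.0003  0.012 ] rows 1.0 j7 0.59
```

```bash
python3 nudge.py '[[0,0,0.01,0,0],[0,0,0,0,0],[0,0,0,0,0],[0,0,0,0,0.28],[0,0,0,0,0.3],[0,0,0,0,0.33],[0,0,0,0,0.36],[0,0,0,0,0.38],[0,0,0,0,0.38]]'; python3 nudge.py '[[0,0,-0.02,0,0.38],[0,0,-0.03,0,0.38],[0,0,-0.04,0,0.38],[0.05,-0.02,0,0,0],[0.05,-0.02,0,0,0],[0.05,-0.02,0,0,0],[0.05,-0.02,0,0,0],[0,0,0,0,0],[0,0,0,0,0]]'; python3 bays.py; python3 go.py .5 .2 .13 .0272
```

```text
clock: 50.7
position: [0.582, 0.2206, 0.0356]
ee_rot: [-0.043, 3.141, -0.0]
force: [-0.0, 0.2, 0.4]
width: 0.381
gripper_force: 0.0
clock: 51.6
position: [0.3979, 0.1405, 0.1259]
ee_rot: [-0.042, 3.14, -0.002]
force: [1.0, -0.3, -0.3]
width: 0.003
gripper_force: 0.0
1 x [-0.075  0.067] dy mid -0.0026 slopes [0.001 0.001] width 0.0228
2 x [-0.07   0.067] dy mid -0.0025 slopes [-0.002  0.001] width 0.023
3 x [-0.069  0.07 ] dy mid -0.002 slopes [ 0.007 -0.004] width 0.0234
4 x [-0.075  0.068] dy mid -0.0016 slopes [0.001 0.011] width 0.0231
5 empty
pos [0.3992 0.1414 0.1261] yaw -3.115 tilt [-0.002  0.    -1.   ] w 0.005 | turn -0.001 then [-0.1023  0.0558 -0.0037] rows 3.0 j7 0.64
```

```bash
python3 go.py .4018 .3149 .062 .0272; python3 nudge.py '[[-0.0018,0.0433,0,0,0],[-0.0018,0.0433,0,0,0],[-0.0018,0.0433,0,0,0],[-0.0018,0.0433,0,0,0],[0,0,0.01,0,0],[0,0,0,0,0],[0,0,0,0,0]]' 10; python3 go.py .4018 .3149 .062 .0272
```

```text
pos [0.3992 0.1414 0.1261] yaw -3.115 tilt [-0.002  0.    -1.   ] w 0.005 | turn -0.001 then [-0.0072  0.1734  0.0641] rows 4.0 j7 0.64
clock: 52.35
position: [0.4012, 0.3142, 0.1152]
ee_rot: [0.042, -3.14, 0.001]
force: [0.5, -0.7, 0.1]
width: 0.009
gripper_force: 0.0
pos [0.4012 0.3142 0.1152] yaw -3.115 tilt [ 0.001 -0.001 -1.   ] w 0.009 | turn -0.001 then [-0.0007  0.0007  0.0532] rows 2.0 j7 0.3
```

```bash
python3 nudge.py '[[0,0,0.03,0,0],[0,0,0.023,0,0],[0,0,0,0,0],[0,0,0,0,0]]'; python3 nudge.py '[[-0.012,0,0,0,0],[-0.012,0,0,0,0],[-0.012,0,0,0,0],[-0.01,0,0,0,0],[0,0,0,0,0],[0,0,0,0,0]]'; python3 nudge.py '[[0.02,0,0,0,0],[0.03,0,-0.01,0,0],[0,0,-0.04,0,0],[0,0,0,0,0],[0,0,0,0,0]]'; python3 go.py .4043 .2253 .062 .0272
```

```text
clock: 52.75
position: [0.4013, 0.314, 0.0631]
ee_rot: [0.041, -3.141, 0.001]
force: [-0.4, 0.6, 0.5]
width: 0.006
gripper_force: 0.0
clock: 53.35
position: [0.4468, 0.3159, 0.0625]
ee_rot: [0.042, -3.141, -0.0]
force: [0.7, -0.3, -0.8]
width: 0.007
gripper_force: 0.0
clock: 53.85
position: [0.3969, 0.3149, 0.1133]
ee_rot: [-0.043, 3.139, 0.001]
force: [-0.1, 0.0, 0.1]
width: 0.005
gripper_force: 0.0
pos [0.3969 0.3149 0.1133] yaw -3.114 tilt [-0.002  0.001 -1.   ] w 0.005 | turn 0.0 then [-0.0048 -0.0898  0.0513] rows 3.0 j7 0.29
```

```bash
python3 nudge.py '[[-0.0025,-0.0376,0,0,0],[-0.0024,-0.0376,0,0,0],[0,0,0,0,0],[0,0,0,0,0]]'; python3 go.py .4038 .2399 .062 .0272; python3 nudge.py '[[0,0,0.03,0,0],[0,0,0.021,0,0],[0,0,0,0,0],[0,0,0,0,0]]'; python3 go.py .4038 .2399 .062 .0272
```

```text
clock: 54.25
position: [0.4037, 0.2383, 0.1118]
ee_rot: [0.039, -3.14, 0.001]
force: [0.5, 1.2, 0.0]
width: 0.006
gripper_force: 0.0
pos [0.4037 0.2383 0.1118] yaw -3.117 tilt [ 0.001 -0.001 -1.   ] w 0.006 | turn -0.002 then [-0.0002  0.0016  0.0498] rows 1.0 j7 0.42
clock: 54.65
position: [0.4032, 0.2407, 0.0617]
ee_rot: [0.045, -3.14, -0.001]
force: [0.2, 0.3, 0.8]
width: 0.009
gripper_force: 0.0
pos [0.4032 0.2407 0.0617] yaw -3.113 tilt [ 0.001  0.    -1.   ] w 0.009 | turn 0.002 then [-0.0006 -0.0008 -0.0003] rows 1.0 j7 0.33
```

```bash
python3 nudge.py '[[-0.012,0,0,0,0],[-0.012,0,0,0,0],[-0.012,0,0,0,0],[-0.01,0,0,0,0],[0,0,0,0,0],[0,0,0,0,0]]'; python3 nudge.py '[[0.02,0,0,0,0],[0.02,0,-0.01,0,0],[0,0,-0.05,0,0],[-0.04,-0.012,0,0,0],[-0.04,-0.012,0,0,0],[0,0,0,0,0],[0,0,0,0,0]]'; python3 go.py .4996 .2125 .062 .0272
```

```text
clock: 55.25
position: [0.4498, 0.2407, 0.0615]
ee_rot: [0.042, -3.141, -0.0]
force: [-0.2, 0.2, 1.1]
width: 0.005
gripper_force: 0.0
clock: 55.95
position: [0.4902, 0.2175, 0.1213]
ee_rot: [0.04, -3.14, 0.0]
force: [-0.5, -0.5, -0.2]
width: 0.005
gripper_force: 0.0
pos [0.4902 0.2175 0.1213] yaw -3.116 tilt [ 0.001  0.    -1.   ] w 0.005 | turn -0.001 then [-0.0093 -0.0052  0.0592] rows 2.0 j7 0.56
```

```bash
python3 nudge.py '[[-0.0093,-0.005,0,0,0],[0,0,0.02,0,0],[0,0,0.03,0,0],[0,0,0.009,0,0],[0,0,0,0,0],[0,0,0,0,0]]'; python3 nudge.py '[[0.012,0,0,0,0],[0.012,0,0,0,0],[0.012,0,0,0,0],[0.008,0,0,0,0],[0,0,0,0,0],[0,0,0,0,0]]'; python3 go.py .4996 .2125 .062 .0272; python3 nudge.py '[[-0.02,0,0,0,0],[0,0,-0.04,0,0],[0,0,-0.04,0,0],[0,-0.05,0,0,0],[0,-0.05,0,0,0],[0,-0.05,0,0,0],[0,-0.05,0,0,0],[0.04,0,0,0,0],[0.04,0,0,0,0],[0,0,0,0,0]]';python3 bays.py
python3 - <<'E'
from v import *
o=np.zeros((600,800,3),np.uint8)
d=arm.get_image("top");o[:300]=cv2.resize(np.clip(d["image"][155:257,130:402]*1.5,0,255).astype(np.uint8),(800,300),interpolation=cv2.INTER_CUBIC)
d=arm.get_image("scene");o[300:]=cv2.resize(np.clip(d["image"][105:240,190:370]*1.5,0,255).astype(np.uint8),(800,600),interpolation=cv2.INTER_CUBIC)[:300]
cv2.imwrite("pics/a6.png",o)
E
```

```text
clock: 56.55
position: [0.4998, 0.2137, 0.0634]
ee_rot: [-0.044, 3.141, 0.001]
force: [-0.7, -0.8, 0.7]
width: 0.007
gripper_force: 0.0
clock: 57.15
position: [0.4567, 0.2125, 0.0635]
ee_rot: [-0.043, 3.138, 0.002]
force: [4.1, 0.6, 2.8]
width: 0.007
gripper_force: 3.0
pos [0.4567 0.2125 0.0635] yaw -3.114 tilt [-0.003  0.001 -1.   ] w 0.007 | turn -0.0 then [-0.0429 -0.0012  0.0016] rows 1.0 j7 0.45
clock: 58.15
position: [0.3949, 0.009, 0.1415]
ee_rot: [0.043, -3.135, 0.006]
force: [0.3, -0.4, 0.6]
width: 0.007
gripper_force: 0.0
1 x [-0.075  0.068] dy mid -0.0026 slopes [0.001 0.001] width 0.0228
2 x [-0.07   0.067] dy mid -0.0026 slopes [-0.002  0.004] width 0.0229
3 x [-0.069  0.07 ] dy mid -0.0021 slopes [ 0.007 -0.007] width 0.0233
4 x [-0.07   0.068] dy mid -0.0015 slopes [0.005 0.012] width 0.023
5 empty
```

View pics/a6.png

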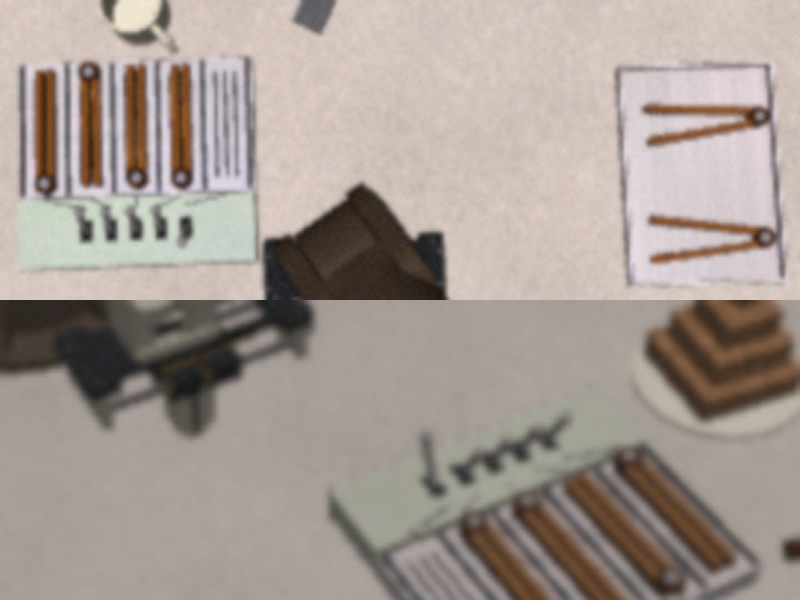

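Switches 1 to 4 lean toward the bays, near (83–158,220) in the picture, and switch 5 leans back at (185,232). Bays 1 to 4 hold shut, straight tongs, and both seized pairs lie in the pan. I'm handing in.

```bash
python3 -c "
from cell import arm
print(arm.sign_off())"
```

```text
the job is handed in; nothing more can be done
None
```

I handed the job in at about 58 s: the four pairs that close freely are shut in bays 1–4, the two seized pairs are in the repair pan, and switches 1–4 are on with switch 5 off.

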